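# Present a sleeved plug-in module to the inspection camera

## Robot

A 6-joint arm with a two-finger parallel gripper is mounted at the origin on the work surface. World frame = base frame: x ahead of the robot, y to its left, z up, the work surface at z = 0. Lengths are in m, angles in rad, forces in N, time in s.
With the tool pointing down it reaches from about 0.35 to 0.975 m from the base axis. Payload 7.1 kg.
Tool frame: the origin (TCP) lies midway between the tips of the shut fingers; the grasp point (between the pads) lies 19 mm behind it (grasp_offset is the distance from the TCP to the grasp point, in m); y points along the fingers, x is the direction in which the jaws open and shut, and the axes are right-handed (so a half turn about y gives the same grasp; the last joint's range is limited). The gripper opens to 88 mm and grips with 3 to 60 N. Pads are 20 mm wide; open, the fingers measure 115 mm over their backs; the gripper's body (75 mm by 178 mm) begins 61 mm behind the grasp point.
Start: joints at [-0.019, 0.423, 1.63, -0, 1.089, -0.019], TCP at [0.625, 0, 0.223] pointing down, gripper open.
Joint ranges: [-3, 3], [-0.9, 2.11], [0.09, 2.58], [-1.31, 4.45], [0.11, 2.69], [-2.54, 2.54]. Speed limits (rad/s): [2.39, 2.39, 3.01, 3.14, 3.14, 3.14].

## Interface

Orientations are given as [roll, pitch, yaw] about the fixed x, y, z axes, in that order (R = Rz(yaw) Ry(pitch) Rx(roll)).
In Python, from workcell import * gives the robot as it stands.
- The arm moves only by the shell command python3 -m pendant 'ROWS' [OPENING]. ROWS is JSON, a list of rows, each an object of numbers: "tx", "ty", "tz": the shift along the tool's x, y, z in cm; "wx", "wy", "wz": the turn, a rotation vector about the tool's x, y, z in rad. In form: [{"tx": .., "ty": .., "tz": .., "wx": .., "wy": .., "wz": ..}, ...]. A call has 1 to 10 rows; each row is the pose to reach, as a shift and turn from the pose commanded when the call began, along the tool's axes at that moment; what a row does not reach only later rows make up. A row lasts 1/10 s, in which the tool goes at most 50 mm and 8.59 degrees, less where a joint would pass 70% of its speed; a pose out of reach is approached as far as the arm can. A call with a gripper value outside its range is refused whole. OPENING is the opening in per cent of the stroke, from 0 (shut) to 100 (fully open), set as the call begins (- or left out, the last holds). The fingers move at their own pace and stop on an object; the grip force is fixed at half the most. Time passes only in rows, so rows that repeat a pose let the fingers close. It gives the time, the measured TCP pose, the force and the opening at its end, in the units of the state.
- state(): the state, without advancing time (a new reading comes with each control period).
- read_camera(name): name is "scene" or "side" or "wrist"; returns (picture, depth): 400x640x3 uint8, blue, green, red; 400x640 float32, m along the optical axis (not along the pixel's ray), 0 where there is no reading.
- calibration(name): a dict with "fx", "fy", "cx", "cy" (pixels), "k1" (the pictures are not rectified: a ray, as slopes to the right and down, at radius r is drawn at 1 + k1 r^2 times it, then the intrinsics apply), "view" (4x4, takes a point from world to camera coordinates); the wrist camera has in their place "tool_from_camera" (4x4, takes a point from camera to tool coordinates, whose origin is the TCP and whose axes are the tool frame's). Camera axes: x right, y down, z forward; pixel columns grow to the right and rows downward; lengths in m; the calibration is good to about 2 mm. A picture is of the moment at which its call begins: read the wrist's pose just before it. calibration takes no time and is no camera call.
- hand_in(): hands the job in, once; it reports no verdict.
Trained networks look in the newest picture that a camera, given by its name, has taken for a name from the list of things; names that differ only in an ending like _2 or _b are one class to them, and where a whole thing is asked for, a point or a joint stands for the part that bears it (a point fixed in the world has none). Each returns a list of dicts, best first, with "conf" (0 to 1); they miss things now and then, are a little off and sometimes report something else, mostly with a low value. They report only what shows in the picture. A call takes as long as a camera call. They do not tell look-alikes from the thing itself.
- find_in(camera, query): "rect" ([left, top, width, height] in pixels, round what is visible of it).
The state is a dict: "clock": time; "joints": joint angles; "joint_velocities": joint speeds; "joint_efforts": joint torques, N m; "ee_pos": TCP position; "tool_rot": TCP orientation; "force": force on the tool from outside, world axes, zero at the start; "torque": the same for the moment, N m; "finger_gap": opening from 0.0 (shut) to 1.0 (fully open).
Only numpy, scipy, OpenCV 4.12 (cv2) and the standard library are available. Lean on these libraries where they do the work, as an engineer would, in place of code of your own. Each camera call takes 0.05 s, during which the arm holds its last target.

## Task

Take the tall plug-in module out of the rack and slide it fully home into the upright sleeve carrier, then pick up the loaded carrier and hold it in the air in front of the inspection camera: the carrier's window centred on the lens axis 110 mm from the lens front, squarely facing the lens, with the carrier tilted to match the camera's downward look and not rolled sideways. Finish while holding it there, still and gripped; do not touch the camera or its stand, and leave the two short blanks in the rack and the pen on the bench where they are.

Things in the scene. Friction and masses are not known exactly. Their poses are not given: they have to be found in the camera images.
- rack: Fixed black plastic rack block, 64 mm (x) by 200 mm (y) by 40 mm high, with three rectangular pockets in a row along its y axis at y = -65, 0 and +65 mm. Each pocket is 15 mm (x) by 27 mm (y), its floor 6 mm above the bench. Origin: centre of its underside; z up.
- module: The tall plug-in module, bare aluminium, a flat bar 12 mm thick (x) by 24 mm wide (y) by 96 mm tall (z), 0.09 kg or so; the lowest 12 mm is a nose 1 mm smaller on every side. Brass contacts low on both broad faces; it works either way round. It stands upright and loosely in one of the rack's pockets, with its top about 102 mm above the bench. Origin: centre of its underside; z along its length.
- blank_a: A short blank, bare aluminium, 12 mm (x) by 24 mm (y) by 62 mm tall, standing in another pocket of the rack, top 68 mm above the bench. Origin: centre of its underside. Leave alone.
- blank_b: A second short blank, the same as the first, in the remaining pocket. Leave alone.
- carrier: Loose carrier, 0.22 kg, standing on the bench: black foot plate 64 (x) by 60 (y) by 6 mm and an upright aluminium sleeve, outside 26.4 (x) by 40.4 mm (y), rim 70 mm above the underside. Open-topped cavity 14.4 (x) by 26.4 mm (y). Grip it by its plain +y and -y sides; the +x side has the window. Origin: centre of its underside; z up the sleeve, x out of the window.
- seat (a point): Centre of the carrier's cavity floor, 6 mm above the carrier's origin; the module's origin lies here when it is fully home, and it then stands 32 mm out of the rim. The top 4 mm of the cavity's mouth flares outwards by 3.5 mm a side. Axes as the carrier's.
- window (a point): Centre of the window on the carrier's outer +x face: an opening 20 mm wide (y) and 26 mm high (z), with its centre 13.2 mm in front (+x) of and 25 mm above the carrier's origin. Axes as the carrier's.
- camera_stand: Fixed stand of the inspection camera: base plate 120 mm (x) by 110 mm (y) by 14 mm with a steel column, 22 mm thick and up to 252 mm high, 30 mm behind (+x of) its centre. Origin: centre of its underside. At yaw 0 the camera looks towards -x, to the robot. Do not touch.
- camera_head: The camera on the stand: round black lens, 38 mm across, before a white housing 50 by 50 mm, 140 mm long in all. Origin: centre of the lens front, 225 mm above the bench, 70 mm before (-x of) the stand's centre. It looks along its own -x, 0.35 rad (20 degrees) downwards; its y is level, its z up, leaning to the viewed side. A carrier held right has its axes parallel to these. Do not touch.
- focus (a point): The point in the air on the lens axis 110 mm in front of the lens front, about 187 mm above the bench, where the centre of the carrier's window belongs. Axes as the camera head's.
- pen: Black fault-locator pen lying on the bench, 153 mm long (x), 28 mm high. Origin: on the bench under it, 75 mm from its tail. Leave alone.
Not all that is in view belongs to the job. There is more than one size of the carrier; the one meant has the size given above.

How it is judged:
By the outcome, as a careful person would: the job done as asked, in the order asked, and still so for the second after the job is handed in, while the arm keeps its last pose, push and grip.
It also fails if it takes over 61 s, if anything falls off the work surface, if the arm or the gripper's body presses on something with over 40 N, if the wrist force passes 120 N, or if a joint passes its speed limit or range.

## Working session

There is one attempt and no reset: what is moved stays moved. The work goes in short steps, Python scripts to look and compute and a shell command to move; the robot and the scene stay as the last step left them, time stands still between calls to the robot, and variables do not carry over. Pictures are saved under pics/ and viewed, and the job is handed in when it is done.

```bash
ls; mkdir -p pics; python3 - <<'E'
from workcell import *
import cv2
print(state())
for n in ("scene","side","wrist"):
    p,d=read_camera(n); cv2.imwrite(f"pics/a_{n}.png",p)
    import numpy as np
    np.save(f"pics/a_{n}.npy",d)
    c=calibration(n); print(n,c)
    for q in ("rack","module","carrier","camera_head","camera_stand","pen","blank_a"):
        print(q,[( [round(v) for v in r["rect"]],round(r["conf"],2)) for r in find_in(n,q)])
print(state()["clock"])
E
```

```text
pics
{'clock': 0.0, 'joints': array([-1.90218021e-02,  4.23831801e-01,  1.63073395e+00, -3.93580016e-06,
        1.08857381e+00, -1.90043532e-02]), 'joint_velocities': array([ 1.15537883e-03, -5.18989420e-05,  2.34603908e-04,  2.90203474e-05,
        3.72734025e-04, -8.36424619e-04]), 'joint_efforts': array([ 1.28069914e-03, -5.44622147e+01, -2.73670936e+01,  6.42951974e-02,
        2.27214623e-02, -1.51321510e-04]), 'ee_pos': array([6.24422769e-01, 2.19941762e-05, 2.21890069e-01]), 'tool_rot': array([-1.57077041e+00,  1.54669471e-03, -1.56009369e-05]), 'force': array([ 0.13931385, -0.46879525,  0.71664891]), 'torque': array([ 0.04615016, -0.00088422, -0.02984572]), 'finger_gap': 1.0012884251089986}
scene {'fx': 363.582923065587, 'fy': 363.582923065587, 'cx': 325.291737530432, 'cy': 202.34964268835904, 'k1': -0.034469612770189374, 'view': array([[-0.74924734,  0.66226401, -0.00590002,  0.48030074],
       [ 0.56036872,  0.62917022, -0.53863878, -0.25371702],
       [-0.35300897, -0.40687986, -0.84251614,  1.35566316],
       [ 0.        ,  0.        ,  0.        ,  1.        ]])}
rac
[... 1059 characters left out ...]
25.2011672934177, 'cx': 322.0458158470364, 'cy': 202.827656312267, 'k1': 0.0040726265636187465, 'tool_from_camera': array([[ 9.99999499e-01, -9.98060433e-04,  7.91302050e-05,
        -1.47275204e-03],
       [-3.20539071e-04, -2.44279772e-01,  9.69704744e-01,
        -1.62690840e-01],
       [-9.48494028e-04, -9.69704283e-01, -2.44279969e-01,
         6.69613098e-02],
       [ 0.00000000e+00,  0.00000000e+00,  0.00000000e+00,
         1.00000000e+00]])}
rack [([174, 0, 79, 43], 0.64)]
module []
carrier [([216, 352, 48, 22], 0.96), ([423, 150, 217, 109], 0.49), ([175, 0, 78, 40], 0.45)]
camera_head []
camera_stand [([422, 149, 218, 107], 0.89)]
pen [([122, 182, 135, 34], 0.93)]
blank_a []
1.2
```

View pics/a_scene.png

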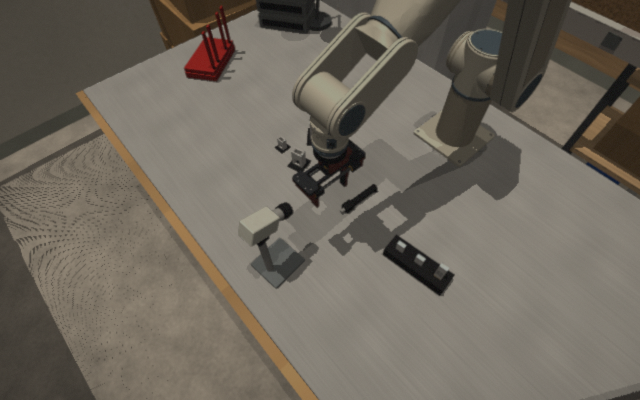

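View pics/a_side.png

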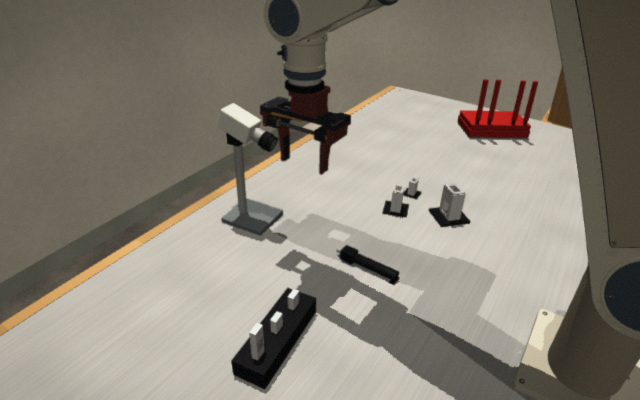

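View pics/a_wrist.png

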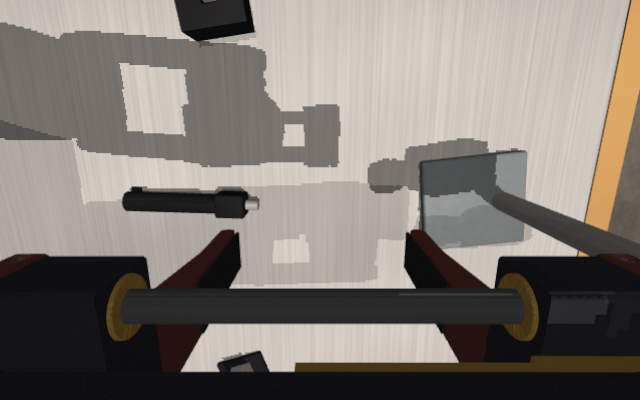

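Scene: the camera stand is at about (275,235) in the scene view, the rack at (418,265) and the pen at (360,198). The side view shows three carrier-like things, at (396,200), (412,187) and (450,205). The module is the tall bar at (257,340) in the side view. Next I'll measure with depth.

```bash
cat > h.py <<'E'
import numpy as np, cv2
from scipy.spatial.transform import Rotation as Ro
from workcell import *
def K(c): return np.array([[c["fx"],0,c["cx"]],[0,c["fy"],c["cy"]],[0,0,1.]])
def rays(c,uv):
    uv=np.asarray(uv,float).reshape(-1,1,2)
    # forward: r_d = r(1+k1 r^2) -> cv2 distortion [k1,0,0,0]
    r=cv2.undistortPoints(uv,K(c),np.array([c["k1"],0,0,0.])).reshape(-1,2)
    return np.c_[r,np.ones(len(r))]
def toolT(s):
    T=np.eye(4);T[:3,:3]=Ro.from_euler('xyz',s["tool_rot"]).as_matrix();T[:3,3]=s["ee_pos"];return T
def wfc(c,s=None):
    if "view" in c: return np.linalg.inv(c["view"])
    return toolT(s)@c["tool_from_camera"]
def pts(c,d,uv,s=None):
    uv=np.asarray(uv);z=d[uv[:,1].astype(int),uv[:,0].astype(int)]
    p=rays(c,uv)*z[:,None]; T=wfc(c,s); return p@T[:3,:3].T+T[:3,3]
def cloud(c,d,rect,s=None):
    x,y,w,h=[int(v) for v in rect]
    u,v=np.meshgrid(np.arange(x,x+w),np.arange(y,y+h)); uv=np.c_[u.ravel(),v.ravel()]
    uv=uv[d[uv[:,1],uv[:,0]]>0]
    return uv,pts(c,d,uv,s)
def proj(c,P,s=None):
    T=np.linalg.inv(wfc(c,s)); P=np.atleast_2d(P)
    q=P@T[:3,:3].T+T[:3,3]
    r=q[:,:2]/q[:,2:]; r2=(r**2).sum(1,keepdims=True); r=r*(1+c["k1"]*r2)
    return r*[c["fx"],c["fy"]]+[c["cx"],c["cy"]]
E
python3 - <<'E'
from h import *
np.set_printoptions(precision=4,suppress=True)
for n,rs in (("side",dict(c1=(380,180,32,40),c2=(403,175,22,26),c3=(426,178,50,52),rack=(225,280,100,110),stand=(210,98,80,140),pen=(330,240,75,50))),("scene",dict(ca=(270,130,25,28),cb=(284,143,28,32),rack=(375,230,85,70),stand=(230,195,90,95)))):
    c=calibration(n);d=np.load(f"pics/a_{n}.npy")
    print(n,wfc(c)[:3,3])
    for k,r in rs.items():
        uv,P=cloud(c,d,r); m=P[:,2]>0.004
        Q=P[m]
        print(k,len(Q),"min",Q.min(0),"max",Q.max(0),"floor",np.median(P[~m][:,2]) if (~m).any() else None)
        m=P[:,2]>.02;Q=P[m]
        if len(Q):print("   >20mm",Q.min(0),Q.max(0))
    p=cv2.imread(f"pics/a_{n}.png")
    a=p[170:240,370:490] if n=="side" else p[125:185,255:335]
    cv2.imwrite(f"pics/z_{n}.png",cv2.resize(a,None,fx=6.5,fy=6.5,interpolation=cv2.INTER_CUBIC))
E
```

```text
side [0.1406 0.694  0.6842]
c1 527 min [ 0.4795 -0.3765  0.004 ] max [ 0.5545 -0.2368  0.0709] floor -0.0004509971793551504
   >20mm [ 0.4984 -0.3671  0.0202] [ 0.5324 -0.251   0.0709]
c2 180 min [ 0.4918 -0.3953  0.0041] max [ 0.5349 -0.2766  0.0687] floor -7.082590119666943e-05
   >20mm [ 0.5027 -0.3925  0.0206] [ 0.5218 -0.2766  0.0687]
c3 1068 min [ 0.3243 -0.5296  0.004 ] max [ 0.4418 -0.2535  0.094 ] floor 0.00021768642411779116
   >20mm [ 0.3551 -0.3559  0.0202] [ 0.4182 -0.2945  0.094 ]
rack 4125 min [0.408  0.0939 0.004 ] max [0.65   0.3587 0.1046] floor 0.0002039016694183049
   >20mm [0.459  0.1508 0.02  ] [0.5498 0.3583 0.1046]
stand 4484 min [ 0.6387 -0.0858  0.004 ] max [0.8663 0.0593 0.3475] floor -0.0029523451379200316
   >20mm [ 0.6387 -0.0534  0.0203] [0.8663 0.0361 0.3475]
pen 758 min [ 0.3932 -0.1305  0.004 ] max [0.5483 0.0268 0.0313] floor 0.0005695502918330875
   >20mm [ 0.3932 -0.0415  0.02  ] [ 0.5385 -0.0112  0.0313]
scene [0.9806 0.3931 1.0083]
ca 211 min [ 0.4629 -0.4628  0.004 ] max [ 0.5584 -0.2775  0.0744] floor 0.0013695522272456628
   >20mm [ 0.5075 -0.3894  0.0206] [ 0.5402 -0.2775  0.0744]
cb 476 min [ 0.4306 -0.3734  0.004 ] max [ 0.7034 -0.0131  0.3477] floor 0.0010157327565991636
   >20mm [ 0.5006 -0.3644  0.0205] [ 0.7034 -0.0131  0.3477]
rack 1870 min [0.3183 0.1073 0.004 ] max [0.667  0.3817 0.1063] floor -0.00028896077418094634
   >20mm [0.4616 0.1527 0.02  ] [0.5549 0.3558 0.1063]
stand 3173 min [ 0.5991 -0.3228  0.004 ] max [0.9431 0.1137 0.3397] floor 0.0005131836581755422
   >20mm [ 0.6703 -0.0517  0.0207] [0.8758 0.0361 0.3397]
```

View pics/z_side.png

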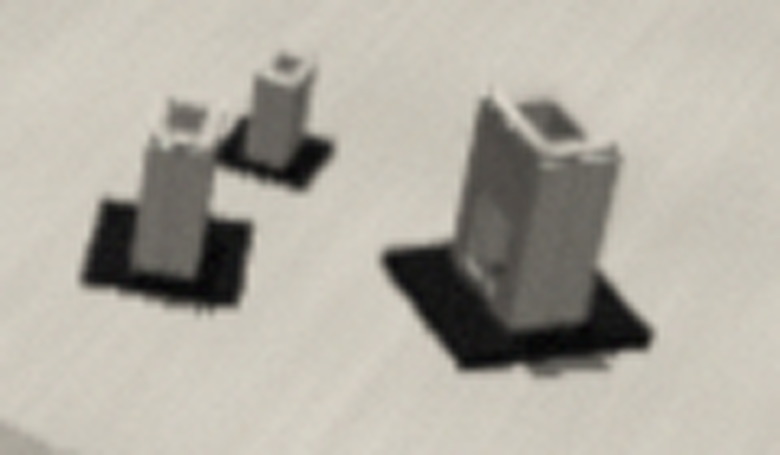

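The carrier heights come out at about 70 mm for c1 (near 0.515,-0.26), 94 mm for c3 and about 50 mm for c2, so c1 is the one meant. I'll move the wrist camera over the rack.

```bash
python3 -m pendant '[{"tx":-4,"tz":5},{"tx":-8,"tz":10,"ty":1},{"tx":-12,"tz":15,"ty":2},{"tx":-12,"tz":19,"ty":4},{"tx":-12,"tz":19,"ty":4},{"tx":-12,"tz":19,"ty":4},{"tx":-12,"tz":19,"ty":4}]'; python3 - <<'E'
from h import *
s=state();p,d=read_camera("wrist");cv2.imwrite("pics/b_wrist.png",p);np.save("pics/b_wrist.npy",d)
import pickle;pickle.dump(s,open("pics/b_s.pkl","wb"));print(s["ee_pos"],s["tool_rot"],s["joint_velocities"].round(3))
for q in ("rack","module","blank_a"): print(q,[( [round(v) for v in r["rect"]],round(r["conf"],2)) for r in find_in("wrist",q)])
E
```

```text
[6.24970836e-01 3.08977939e-05 2.22653387e-01] [-1.57078626e+00  4.47900428e-05  5.56328529e-06] [-0.001 -0.002  0.001  0.    -0.001 -0.   ]
rack [([175, 0, 80, 44], 0.8), ([121, 185, 142, 31], 0.71)]
module []
blank_a []schema error: expected keys tx, ty, tz, wx, wy, wz
```

View pics/b_wrist.png

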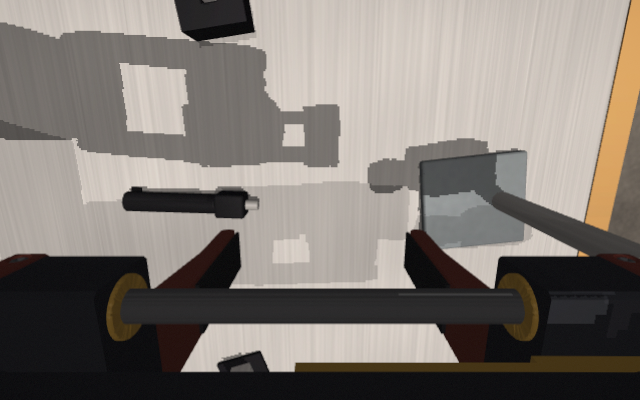

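The picture is unchanged: the move was refused because each row needs all six keys. I'll send it again.

```bash
python3 -m pendant '[{"tx":-4,"ty":0,"tz":5,"wx":0,"wy":0,"wz":0},{"tx":-8,"ty":1,"tz":10,"wx":0,"wy":0,"wz":0},{"tx":-12,"ty":2,"tz":15,"wx":0,"wy":0,"wz":0},{"tx":-12,"ty":4,"tz":19,"wx":0,"wy":0,"wz":0},{"tx":-12,"ty":4,"tz":19,"wx":0,"wy":0,"wz":0},{"tx":-12,"ty":4,"tz":19,"wx":0,"wy":0,"wz":0},{"tx":-12,"ty":4,"tz":19,"wx":0,"wy":0,"wz":0}]'; python3 - <<'E'
from h import *
s=state();p,d=read_camera("wrist");cv2.imwrite("pics/c_wrist.png",p);np.save("pics/c_wrist.npy",d)
import pickle;pickle.dump(s,open("pics/c_s.pkl","wb"));print(s["ee_pos"],s["tool_rot"],s["joint_velocities"].round(3))
for q in ("rack","module","blank_a"): print(q,[( [round(v) for v in r["rect"]],round(r["conf"],2)) for r in find_in("wrist",q)])
E
```

```text
clock: 2.1
ee_pos: [0.505, 0.1904, 0.1827]
tool_rot: [-1.571, -0.0, 0.002]
force: [0.4, -0.2, -0.7]
finger_gap: 1.0
[0.50495748 0.19037055 0.18271956] [-1.57111981e+00 -2.77320716e-06  1.92694844e-03] [-0.033 -0.006 -0.012 -0.001  0.    -0.001]
rack [([271, 0, 100, 235], 0.84)]
module [([300, 9, 21, 55], 0.65)]
blank_a [([326, 178, 19, 32], 0.95), ([318, 112, 13, 28], 0.92)]
```

View pics/c_wrist.png

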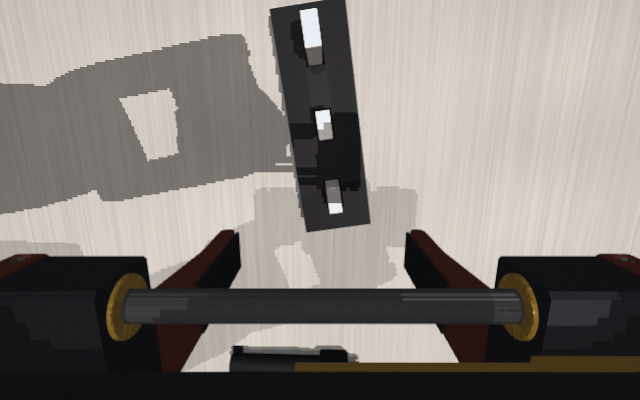

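The rack runs from (308,0) to (338,230) with a slight yaw. The tall module is at its +y end, top face at about (310,25), and the blanks are at (324,125) and (334,197). Now the poses from depth.

```bash
cat > m1.py <<'E'
from h import *
import pickle
np.set_printoptions(precision=4,suppress=True)
s=pickle.load(open("pics/c_s.pkl","rb"))
def rect(P):
    (cx,cy),(w,h),a=cv2.minAreaRect((P[:,:2]*1000).astype(np.float32)); return round(cx,1),round(cy,1),round(w,1),round(h,1),round(a,2)
for n,r in (("wrist",(262,0,115,240)),("side",(225,280,100,110)),("scene",(375,230,85,70))):
    c=calibration(n); d=np.load(("pics/c_" if n=="wrist" else "pics/a_")+n+".npy")
    uv,P=cloud(c,d,r,s)
    R=P[(P[:,2]>.034)&(P[:,2]<.046)]; print(n,"racktop",len(R),np.median(R[:,2]),rect(R))
    M=P[(P[:,2]>.094)&(P[:,2]<.112)]; print("  module top",len(M),np.median(M[:,2]),M[:,:2].mean(0),rect(M) if len(M)>3 else 0)
    B=P[(P[:,2]>.062)&(P[:,2]<.074)&(P[:,1]<.3)];print("  blanks",len(B),np.median(B[:,2]),B.mean(0))
    if n=="wrist":
        m=(P[:,2]>.094)&(P[:,2]<.112); print(uv[m].min(0),uv[m].max(0))
E
python3 m1.py
python3 -c "
import cv2
p=cv2.imread('pics/c_wrist.png');cv2.imwrite('pics/c_z.png',cv2.resize(p[0:80,270:370],None,fx=7,fy=7,interpolation=cv2.INTER_NEAREST))"
```

```text
wrist racktop 14126 0.04058105451950103 (505.2, 254.4, 64.7, 200.5, 8.53)
  module top 717 0.10244675732737993 [0.4959 0.3179] (495.9, 318.3, 12.0, 24.1, 8.53)
  blanks 802 0.06846441241937673 [0.5095 0.2248 0.0684]
[300   8] [321  50]
side racktop 2529 0.040034137522649504 (504.7, 253.7, 66.4, 202.6, 7.99)
  module top 128 0.10165804294202713 [0.4944 0.3198] (495.2, 318.5, 12.7, 25.0, 9.1)
  blanks 165 0.06738140736471832 [0.5075 0.227  0.0671]
scene racktop 1262 0.039650639086854456 (509.7, 253.5, 69.5, 198.3, 8.39)
  module top 49 0.10044774665786638 [0.5014 0.3181] (500.7, 317.9, 13.3, 23.6, 4.84)
  blanks 74 0.06716813247736986 [0.5142 0.2228 0.067 ]
```

View pics/c_z.png

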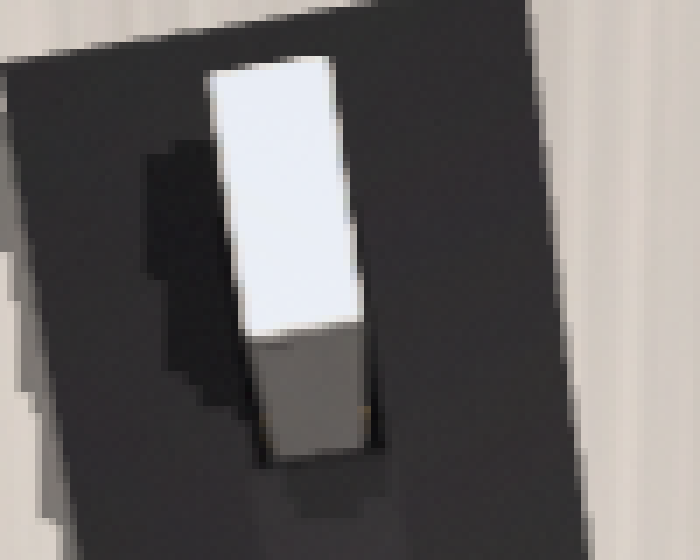

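Wrist depth gives a consistent result: module top centre (0.496, 0.318), height 0.102, yaw +8.5° (turn about world z), top 12×24 mm. I'll go to it and look before closing the gripper.

```bash
python3 -m pendant '[{"tx":-0.9,"ty":1,"tz":4.5,"wx":0,"wy":-0.149,"wz":0},{"tx":-0.9,"ty":2,"tz":9,"wx":0,"wy":-0.149,"wz":0},{"tx":-0.9,"ty":3,"tz":12.8,"wx":0,"wy":-0.149,"wz":0},{"tx":-0.9,"ty":4,"tz":12.8,"wx":0,"wy":-0.149,"wz":0},{"tx":-0.9,"ty":7,"tz":12.8,"wx":0,"wy":-0.149,"wz":0},{"tx":-0.9,"ty":10.9,"tz":12.8,"wx":0,"wy":-0.149,"wz":0},{"tx":-0.9,"ty":10.9,"tz":12.8,"wx":0,"wy":-0.149,"wz":0},{"tx":-0.9,"ty":10.9,"tz":12.8,"wx":0,"wy":-0.149,"wz":0}]' 45; python3 - <<'E'
from h import *
s=state();p,d=read_camera("wrist");cv2.imwrite("pics/d_wrist.png",p)
print(s["ee_pos"],s["tool_rot"],s["joint_velocities"].round(3),s["force"])
E
```

```text
clock: 3.1
ee_pos: [0.4961, 0.3168, 0.0737]
tool_rot: [-1.572, 0.002, 0.148]
force: [1.4, 0.2, -0.3]
finger_gap: 0.45
[0.49614362 0.31678263 0.07369676] [-1.57155380e+00  1.55627786e-03  1.47669522e-01] [ 0.004 -0.038 -0.028  0.002 -0.003  0.002] [ 1.38768614  0.1646216  -0.26157133]
```

View pics/d_wrist.png

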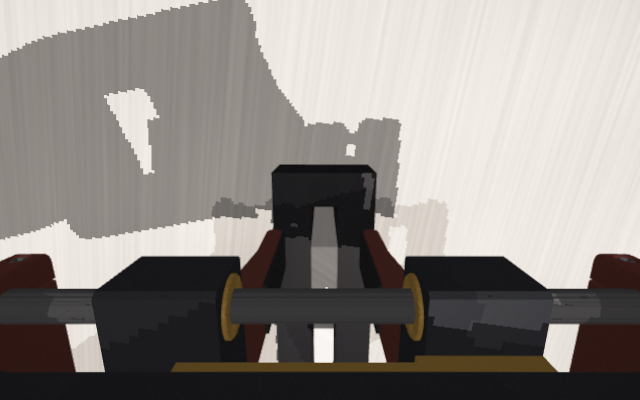

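The module sits midway between the fingers: its top shows at (323,345) and the fingers are at about 270 and 378. Closing the gripper.

```bash
Z='x'; python3 -m pendant '[{"tx":0,"ty":0,"tz":0,"wx":0,"wy":0,"wz":0},{"tx":0,"ty":0,"tz":0,"wx":0,"wy":0,"wz":0},{"tx":0,"ty":0,"tz":0,"wx":0,"wy":0,"wz":0},{"tx":0,"ty":0,"tz":0,"wx":0,"wy":0,"wz":0},{"tx":0,"ty":0,"tz":0,"wx":0,"wy":0,"wz":0},{"tx":0,"ty":0,"tz":0,"wx":0,"wy":0,"wz":0}]' 0
```

```text
clock: 3.75
ee_pos: [0.4964, 0.3183, 0.0745]
tool_rot: [-1.57, -0.001, 0.149]
force: [-1.6, -0.7, 6.3]
finger_gap: 0.137
```

Gripped (gap 12.1 mm). Lifting, and working out the rough carrier pose from the first clouds.

```bash
python3 -m pendant '[{"tx":0,"ty":-1,"tz":0,"wx":0,"wy":0,"wz":0},{"tx":0,"ty":-3,"tz":0,"wx":0,"wy":0,"wz":0},{"tx":0,"ty":-6,"tz":0,"wx":0,"wy":0,"wz":0},{"tx":0,"ty":-10,"tz":0,"wx":0,"wy":0,"wz":0},{"tx":0,"ty":-14,"tz":0,"wx":0,"wy":0,"wz":0},{"tx":0,"ty":-17,"tz":0,"wx":0,"wy":0,"wz":0},{"tx":0,"ty":-18,"tz":0,"wx":0,"wy":0,"wz":0},{"tx":0,"ty":-18,"tz":0,"wx":0,"wy":0,"wz":0}]'
python3 - <<'E'
from h import *
from m1 import rect
for n,rs in (("side",[(380,180,32,40),(403,175,22,26),(426,178,50,52)]),("scene",[(270,130,25,28),(284,143,28,32)])):
    c=calibration(n);d=np.load(f"pics/a_{n}.npy")
    for r in rs:
        uv,P=cloud(c,d,r)
        for lo,hi in ((.062,.076),(.045,.056),(.088,.1),(.003,.011)):
            m=(P[:,2]>lo)&(P[:,2]<hi)&(P[:,1]<-.2)
            if m.sum()>8: print(n,r,lo,hi,m.sum(),rect(P[m]),np.median(P[m],0))
E
```

```text
clock: 4.55
ee_pos: [0.4964, 0.3183, 0.255]
tool_rot: [-1.57, -0.002, 0.149]
force: [-0.4, -0.6, -1.2]
finger_gap: 0.135
wrist racktop 14126 0.04058262221738593 (505.3, 254.6, 64.7, 200.5, 8.53)
  module top 717 0.10244466214862302 [0.496  0.3181] (496.0, 318.5, 12.0, 24.1, 8.53)
  blanks 802 0.06846786352185938 [0.5096 0.225  0.0684]
[300   8] [321  50]
side racktop 2529 0.040034137522649504 (504.7, 253.7, 66.4, 202.6, 7.99)
  module top 128 0.10165804294202713 [0.4944 0.3198] (495.2, 318.5, 12.7, 25.0, 9.1)
  blanks 165 0.06738140736471832 [0.5075 0.227  0.0671]
scene racktop 1262 0.039650639086854456 (509.7, 253.5, 69.5, 198.3, 8.39)
  module top 49 0.10044774665786638 [0.5014 0.3181] (500.7, 317.9, 13.3, 23.6, 4.84)
  blanks 74 0.06716813247736986 [0.5142 0.2228 0.067 ]
side (380, 180, 32, 40) 0.062 0.076 86 (516.7, -275.0, 26.1, 45.0, 16.88) [ 0.5159 -0.2717  0.0671]
side (380, 180, 32, 40) 0.045 0.056 49 (520.1, -309.7, 25.3, 113.6, 9.64) [ 0.5127 -0.2592  0.051 ]
side (380, 180, 32, 40) 0.003 0.011 245 (532.8, -321.9, 74.8, 161.5, 24.19) [ 0.5135 -0.2725  0.0053]
side (403, 17
[... 499 characters left out ...]
8, 50, 52) 0.003 0.011 402 (400.3, -395.3, 123.0, 275.2, 15.88) [ 0.3834 -0.312   0.0078]
scene (270, 130, 25, 28) 0.062 0.076 17 (532.2, -289.8, 22.4, 10.8, 49.98) [ 0.5336 -0.2874  0.0672]
scene (270, 130, 25, 28) 0.045 0.056 30 (523.5, -334.5, 109.7, 21.6, 83.93) [ 0.5222 -0.3703  0.0479]
scene (270, 130, 25, 28) 0.003 0.011 174 (507.1, -391.2, 138.2, 88.5, 53.28) [ 0.5215 -0.3814  0.0041]
scene (284, 143, 28, 32) 0.062 0.076 72 (520.4, -275.5, 28.0, 42.3, 15.37) [ 0.5214 -0.2746  0.0678]
scene (284, 143, 28, 32) 0.045 0.056 40 (522.4, -274.6, 26.9, 40.4, 21.95) [ 0.5265 -0.2703  0.0513]
scene (284, 143, 28, 32) 0.003 0.011 231 (510.0, -298.9, 142.9, 97.7, 49.54) [ 0.5221 -0.2797  0.0059]
```

c1: rim 26×42 mm at about (0.517,-0.274), yaw about 16° (mod 180°), which matches the specified carrier. Moving the module over there to view it, staying clear of the camera.

```bash
python3 -m pendant '[{"tx":-2,"ty":0,"tz":-3,"wx":0,"wy":0,"wz":0},{"tx":-4,"ty":0,"tz":-7,"wx":0,"wy":0,"wz":0},{"tx":-6,"ty":0,"tz":-11.5,"wx":0,"wy":0,"wz":0},{"tx":-8,"ty":0,"tz":-16,"wx":0,"wy":0,"wz":0},{"tx":-8.3,"ty":0,"tz":-21,"wx":0,"wy":0,"wz":0},{"tx":-8.3,"ty":0,"tz":-26,"wx":0,"wy":0,"wz":0},{"tx":-8.3,"ty":0,"tz":-31,"wx":0,"wy":0,"wz":0},{"tx":-8.3,"ty":0,"tz":-36,"wx":0,"wy":0,"wz":0},{"tx":-8.2,"ty":0,"tz":-41,"wx":0,"wy":0,"wz":0},{"tx":-8.1,"ty":0,"tz":-46,"wx":0,"wy":0,"wz":0}]' && python3 -m pendant '[{"tx":0.2,"ty":0,"tz":-5,"wx":0,"wy":-0.05,"wz":0},{"tx":0.2,"ty":0,"tz":-10,"wx":0,"wy":-0.1,"wz":0},{"tx":0.2,"ty":0,"tz":-14.5,"wx":0,"wy":-0.13,"wz":0},{"tx":0.2,"ty":0,"tz":-18,"wx":0,"wy":-0.13,"wz":0},{"tx":0.2,"ty":0,"tz":-19.8,"wx":0,"wy":-0.13,"wz":0},{"tx":0.2,"ty":0,"tz":-19.8,"wx":0,"wy":-0.13,"wz":0},{"tx":0.2,"ty":0,"tz":-19.8,"wx":0,"wy":-0.13,"wz":0},{"tx":0.2,"ty":0,"tz":-19.8,"wx":0,"wy":-0.13,"wz":0}]'
cat > look.py <<'E'
import sys,pickle
from h import *
t=sys.argv[1]
for n in sys.argv[2].split(","):
    s=state();p,d=read_camera(n);cv2.imwrite(f"pics/{t}_{n}.png",p);np.save(f"pics/{t}_{n}.npy",d);pickle.dump(s,open(f"pics/{t}_{n}.pkl","wb"))
    print(n,s["clock"],s["ee_pos"].round(4),s["tool_rot"].round(4),"v",abs(s["joint_velocities"]).max().round(3))
    for q in sys.argv[3].split(",") if len(sys.argv)>3 else []: print(q,[( [round(v) for v in r["rect"]],round(r["conf"],2)) for r in find_in(n,q)])
E
python3 look.py e wrist,scene carrier
```

```text
clock: 5.55
ee_pos: [0.4828, -0.1505, 0.2514]
tool_rot: [-1.569, 0.003, 0.149]
force: [0.6, 0.7, -0.1]
finger_gap: 0.134
clock: 6.35
ee_pos: [0.5151, -0.3426, 0.2529]
tool_rot: [-1.569, 0.001, 0.28]
force: [0.2, 0.1, -0.5]
finger_gap: 0.133
wrist 6.35 [ 0.5151 -0.3426  0.2529] [-1.5691e+00  1.0000e-03  2.8010e-01] v 0.011
carrier [([312, 97, 55, 56], 0.95), ([174, 89, 100, 89], 0.65), ([298, 180, 37, 40], 0.63)]
scene 6.45 [ 0.5155 -0.3428  0.2536] [-1.5702e+00  3.0000e-04  2.8050e-01] v 0.007
carrier [([289, 150, 24, 23], 0.92), ([306, 116, 23, 28], 0.66), ([276, 134, 13, 22], 0.56)]
```

View pics/e_wrist.png

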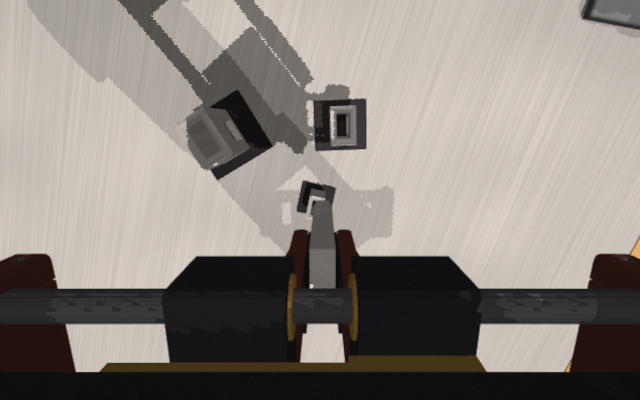

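View pics/e_scene.png

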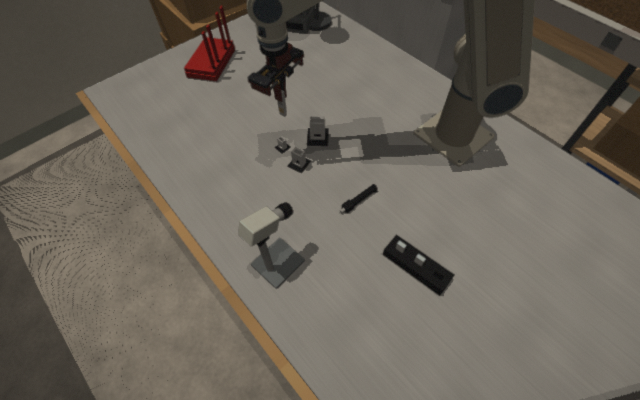

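The module is out of the rack and in the gripper, and both blanks are still in place. The target carrier shows at (340,124) in the wrist view, almost aligned with the tool. I'll measure it and find the window side.

```bash
cat > m2.py <<'E'
from h import *
import pickle,sys
np.set_printoptions(precision=4,suppress=True)
def rect(P):
    (cx,cy),(w,h),a=cv2.minAreaRect((P[:,:2]*1000).astype(np.float32)); return round(cx,1),round(cy,1),round(w,1),round(h,1),round(a,2)
def carrier(t,r):
    c=calibration("wrist");d=np.load(f"pics/{t}_wrist.npy");s=pickle.load(open(f"pics/{t}_wrist.pkl","rb"))
    uv,P=cloud(c,d,r,s)
    for nm,lo,hi in (("rim",.067,.075),("foot",.003,.009),("flare",.0655,.075)):
        Q=P[(P[:,2]>lo)&(P[:,2]<hi)]; print(nm,len(Q),np.median(Q[:,2]).round(4),rect(Q))
    I=P[(P[:,2]>.01)&(P[:,2]<.06)]; print("mid",len(I))
    return uv,P
if __name__=="__main__":
    uv,P=carrier("e",(300,85,80,80))
    p=cv2.imread("pics/e_wrist.png")[80:170,295:385]; q=cv2.imread("pics/e_scene.png")[140:180,270:320]
    a=cv2.resize(p,(540,540),interpolation=cv2.INTER_NEAREST);cv2.imwrite("pics/e_z1.png",a)
    q2=cv2.imread("pics/a_scene.png")[140:180,270:320]
    cv2.imwrite("pics/e_z2.png",cv2.resize(np.hstack([q,q2]),None,fx=8,fy=8,interpolation=cv2.INTER_CUBIC))
E
python3 m2.py
```

```text
rim 551 0.0693 (517.8, -275.8, 26.4, 39.5, 19.86)
foot 1790 0.0065 (519.8, -284.3, 67.6, 81.5, 12.82)
flare 637 0.069 (517.9, -276.1, 26.3, 40.5, 17.27)
mid 147
```

View pics/e_z1.png

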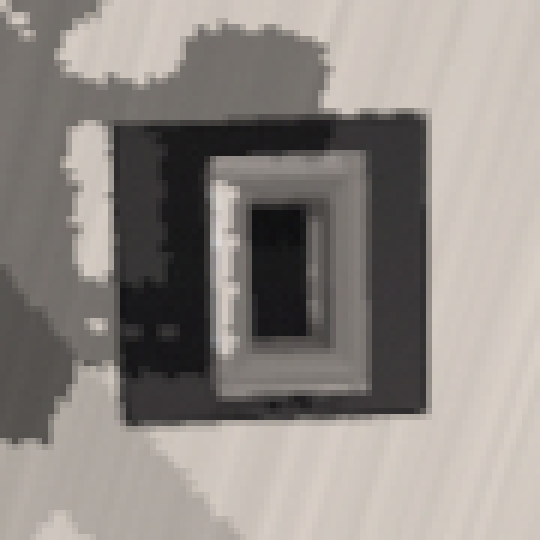

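View pics/e_z2.png

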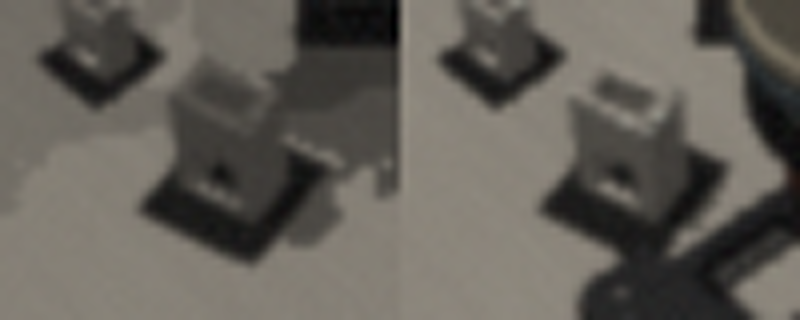

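The window is on the carrier's +x side (the left face in the scene view), so the carrier yaw is about 17°. I'll refine it with corner rays on known-height planes plus the depth.

```bash
cat > m3.py <<'E'
from h import *
import pickle
from m2 import rect
np.set_printoptions(precision=4,suppress=True)
def onplane(c,s,uv,z):
    T=wfc(c,s);r=rays(c,uv)@T[:3,:3].T;k=(z-T[2,3])/r[:,2];return T[:3,3]+r*k[:,None]
if __name__=="__main__":
    c=calibration("wrist");s=pickle.load(open("pics/e_wrist.pkl","rb"))
    z=lambda L:np.array(L)/6+[295,80]
    for nm,L,h in (("foot",[(115,122),(425,115),(428,412),(125,425)],.006),("rim",[(208,157),(367,150),(370,390),(217,397)],.07)):
        P=onplane(c,s,z(L),h);e=np.roll(P,-1,0)-P
        print(nm,P.mean(0),np.linalg.norm(e,axis=1),np.degrees(np.arctan2(e[:,1],e[:,0])),rect(P))
    # depth: fit rim outer by threshold on upper points
    d=np.load("pics/e_wrist.npy");uv,P=cloud(c,d,(300,85,80,80),s)
    foot=P[(P[:,2]>.0045)&(P[:,2]<.008)]
    from scipy.optimize import minimize
    def cost(p,Q,w,h):
        c_,s_=np.cos(p[2]),np.sin(p[2]);x=(Q[:,0]-p[0])*c_+(Q[:,1]-p[1])*s_;y=-(Q[:,0]-p[0])*s_+(Q[:,1]-p[1])*c_
        return x,y
    for a in np.radians([14,15,16,17,18,19,20]):
        out=[]
        for Q in (P[(P[:,2]>.067)&(P[:,2]<.075)],foot):
            x,y=cost((.5178,-.276,a),Q,0,0); 
            if Q is foot: m=(abs(x)<.036)&(abs(y)<.034); x=x[m];y=y[m]
            out+= [np.percentile(x,[1,99]).round(4),np.percentile(y,[1,99]).round(4)]
        print(np.degrees(a),*out)
E
python3 m3.py
```

```text
foot [ 0.5183 -0.2766  0.006 ] [0.0621 0.0589 0.063  0.0602] [  17.2196  -71.5129 -161.5727  107.6347] (518.5, -276.6, 63.0, 60.2, 17.63)
rim [ 0.5178 -0.2767  0.07  ] [0.027  0.0402 0.0268 0.0403] [  18.4023  -71.7883 -161.4205  108.5619] (517.8, -276.7, 27.0, 40.3, 18.4)
14.0 [-0.0135  0.0136] [-0.0195  0.0194] [-0.0317  0.0319] [-0.0301  0.0303]
14.999999999999998 [-0.0133  0.0134] [-0.0194  0.0192] [-0.0313  0.0318] [-0.0298  0.0301]
16.0 [-0.0131  0.0132] [-0.0193  0.0192] [-0.0311  0.0317] [-0.0295  0.0299]
17.0 [-0.013  0.013] [-0.0192  0.0192] [-0.0314  0.0316] [-0.0293  0.0295]
18.0 [-0.0128  0.0129] [-0.0191  0.0192] [-0.0313  0.0315] [-0.0293  0.0294]
19.0 [-0.0128  0.0128] [-0.019   0.0192] [-0.0313  0.0316] [-0.0294  0.0295]
20.0 [-0.0129  0.0128] [-0.019   0.0192] [-0.0314  0.0317] [-0.0295  0.0296]
```

The carrier is at (0.518, -0.2766) with yaw about 18°. I'll bring the module to 15 mm above the rim and check from the side cameras.

```bash
python3 -m pendant '[{"tx":1,"ty":0,"tz":3,"wx":0,"wy":-0.034,"wz":0},{"tx":2.1,"ty":2,"tz":6.3,"wx":0,"wy":-0.034,"wz":0},{"tx":2.1,"ty":5,"tz":6.3,"wx":0,"wy":-0.034,"wz":0},{"tx":2.1,"ty":8,"tz":6.3,"wx":0,"wy":-0.034,"wz":0},{"tx":2.1,"ty":10,"tz":6.3,"wx":0,"wy":-0.034,"wz":0},{"tx":2.1,"ty":10,"tz":6.3,"wx":0,"wy":-0.034,"wz":0},{"tx":2.1,"ty":10,"tz":6.3,"wx":0,"wy":-0.034,"wz":0}]'
python3 look.py f side,wrist; python3 - <<'E'
import cv2,numpy as np
a=cv2.imread("pics/f_side.png")[130:230,340:440]; b=cv2.imread("pics/f_wrist.png")[200:400,220:420]
cv2.imwrite("pics/f_z.png",np.hstack([cv2.resize(a,(400,400),interpolation=cv2.INTER_CUBIC),cv2.resize(b,(400,400))]))
E
```

```text
clock: 7.25
ee_pos: [0.5186, -0.2778, 0.1542]
tool_rot: [-1.571, -0.0, 0.313]
force: [0.2, 0.5, 0.1]
finger_gap: 0.132
side 7.25 [ 0.5186 -0.2778  0.1542] [-1.5709e+00 -1.0000e-04  3.1340e-01] v 0.022
wrist 7.3 [ 0.5191 -0.2781  0.1549] [-1.572e+00 -1.100e-03  3.133e-01] v 0.01
```

View pics/f_z.png

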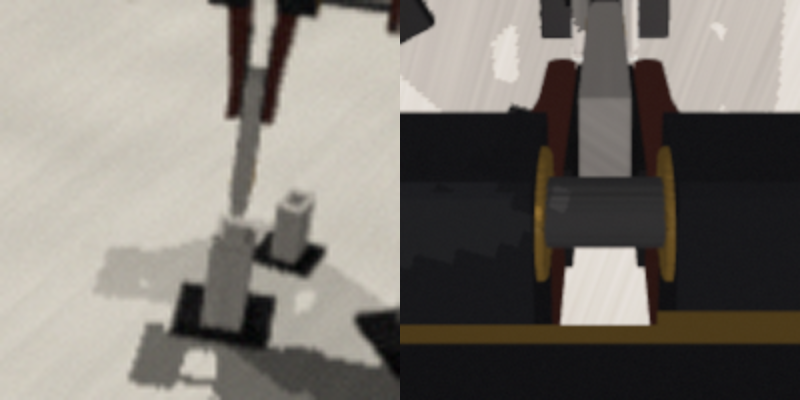

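The module hangs over the cavity mouth (left panel at about (240,220)). I'll correct by 1 mm and descend gently in stages, watching force.

```bash
python3 -m pendant '[{"tx":0,"ty":0.7,"tz":0.1,"wx":0,"wy":0,"wz":0},{"tx":0,"ty":1.4,"tz":0.1,"wx":0,"wy":0,"wz":0},{"tx":0,"ty":1.9,"tz":0.1,"wx":0,"wy":0,"wz":0},{"tx":0,"ty":2.2,"tz":0.1,"wx":0,"wy":0,"wz":0},{"tx":0,"ty":2.5,"tz":0.1,"wx":0,"wy":0,"wz":0},{"tx":0,"ty":2.5,"tz":0.1,"wx":0,"wy":0,"wz":0}]'; python3 -c "
from h import *
s=state();print(s['ee_pos'],s['force'],s['torque'],s['tool_rot'])"
```

```text
clock: 7.95
ee_pos: [0.5178, -0.2769, 0.1282]
tool_rot: [-1.57, 0.001, 0.313]
force: [-0.8, -0.1, -1.2]
finger_gap: 0.134
[ 0.51782915 -0.27689401  0.12817362] [-0.75441005 -0.05720657 -1.22717724] [ 0.03322918 -0.00489607 -0.04889827] [-1.57022384e+00  5.39595516e-04  3.12997158e-01]
```

The nose is 10 mm into the mouth with no contact force. Continuing to 4 mm above the floor.

```bash
python3 -m pendant '[{"tx":0,"ty":0.6,"tz":0,"wx":0,"wy":0,"wz":0},{"tx":0,"ty":1.2,"tz":0,"wx":0,"wy":0,"wz":0},{"tx":0,"ty":1.8,"tz":0,"wx":0,"wy":0,"wz":0},{"tx":0,"ty":2.4,"tz":0,"wx":0,"wy":0,"wz":0},{"tx":0,"ty":3,"tz":0,"wx":0,"wy":0,"wz":0},{"tx":0,"ty":3,"tz":0,"wx":0,"wy":0,"wz":0}]' && python3 -m pendant '[{"tx":0,"ty":0.6,"tz":0,"wx":0,"wy":0,"wz":0},{"tx":0,"ty":1.2,"tz":0,"wx":0,"wy":0,"wz":0},{"tx":0,"ty":1.7,"tz":0,"wx":0,"wy":0,"wz":0},{"tx":0,"ty":2.0,"tz":0,"wx":0,"wy":0,"wz":0},{"tx":0,"ty":2.0,"tz":0,"wx":0,"wy":0,"wz":0}]'
```

```text
clock: 8.55
ee_pos: [0.5175, -0.2767, 0.0976]
tool_rot: [-1.57, 0.001, 0.313]
force: [0.0, -0.4, -1.1]
finger_gap: 0.13
clock: 9.05
ee_pos: [0.5178, -0.2768, 0.0781]
tool_rot: [-1.57, 0.001, 0.313]
force: [0.3, -0.8, -1.4]
finger_gap: 0.135
```

```bash
python3 -m pendant '[{"tx":0,"ty":0.2,"tz":0,"wx":0,"wy":0,"wz":0},{"tx":0,"ty":0.35,"tz":0,"wx":0,"wy":0,"wz":0},{"tx":0,"ty":0.4,"tz":0,"wx":0,"wy":0,"wz":0},{"tx":0,"ty":0.4,"tz":0,"wx":0,"wy":0,"wz":0}]'&& python3 -m pendant '[{"tx":0,"ty":0.05,"tz":0,"wx":0,"wy":0,"wz":0},{"tx":0,"ty":0.05,"tz":0,"wx":0,"wy":0,"wz":0}]'
```

```text
clock: 9.45
ee_pos: [0.5181, -0.277, 0.0747]
tool_rot: [-1.571, -0.0, 0.313]
force: [0.8, -0.1, -0.8]
finger_gap: 0.136
clock: 9.65
ee_pos: [0.5182, -0.2771, 0.0745]
tool_rot: [-1.571, -0.0, 0.313]
force: [-1.2, -0.7, 2.2]
finger_gap: 0.136
```

```bash
python3 -m pendant '[{"tx":0,"ty":0.08,"tz":0,"wx":0,"wy":0,"wz":0},{"tx":0,"ty":0.08,"tz":0,"wx":0,"wy":0,"wz":0}]'; python3 -m pendant '[{"tx":0,"ty":0,"tz":0,"wx":0,"wy":0,"wz":0},{"tx":0,"ty":0,"tz":0,"wx":0,"wy":0,"wz":0},{"tx":0,"ty":0,"tz":0,"wx":0,"wy":0,"wz":0}]' 45;python3 -m pendant '[{"tx":0,"ty":-1,"tz":0,"wx":0,"wy":0,"wz":0},{"tx":0,"ty":-4,"tz":-1,"wx":0,"wy":0,"wz":0},{"tx":0,"ty":-8,"tz":-4,"wx":0,"wy":0,"wz":0},{"tx":0,"ty":-10,"tz":-7,"wx":0,"wy":0,"wz":0},{"tx":0,"ty":-10,"tz":-7,"wx":0,"wy":0,"wz":0},{"tx":0,"ty":-10,"tz":-7,"wx":0,"wy":0,"wz":0}]'; python3 look.py g wrist,side; python3 - <<'E'
from h import *
from m2 import *
uv,P=carrier("g",(270,60,120,150))
M=P[(P[:,2]>.09)&(P[:,2]<.12)];print("module top",len(M),M.mean(0),np.median(M[:,2]),rect(M))
E
```

```text
clock: 9.85
ee_pos: [0.5183, -0.2771, 0.0745]
tool_rot: [-1.571, -0.0, 0.313]
force: [-2.6, 2.1, 9.2]
finger_gap: 0.134
clock: 10.15
ee_pos: [0.518, -0.277, 0.0733]
tool_rot: [-1.571, 0.0, 0.313]
force: [0.6, -0.5, -0.2]
finger_gap: 0.37
clock: 10.75
ee_pos: [0.5394, -0.3438, 0.1738]
tool_rot: [-1.571, -0.0, 0.312]
force: [-0.3, -0.3, 0.6]
finger_gap: 0.447
wrist 10.75 [ 0.5394 -0.3438  0.1738] [-1.5712e+00 -5.0000e-04  3.1200e-01] v 0.048
side 10.8 [ 0.5387 -0.3428  0.1727] [-1.5693e+00  9.0000e-04  3.1270e-01] v 0.022
rim 924 0.0694 (517.6, -276.1, 26.2, 39.4, 17.76)
foot 2987 0.0063 (534.5, -297.2, 106.0, 157.2, 8.5)
flare 1054 0.0691 (517.6, -276.1, 26.4, 39.6, 17.78)
mid 277
module top 604 [ 0.5172 -0.2765  0.1026] 0.10258015489132559 (517.3, -276.6, 11.3, 23.6, 17.82)
```

View pics/g_wrist.png

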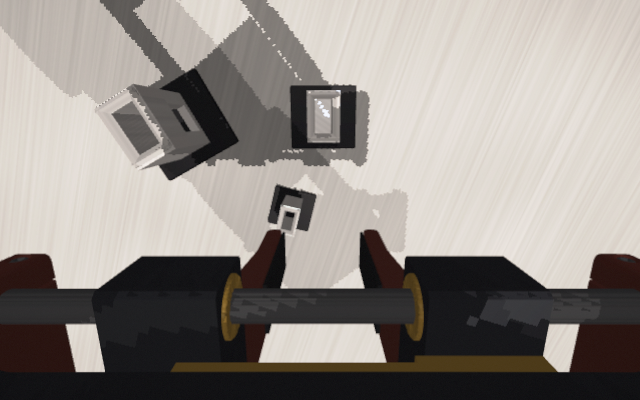

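Fully home: the module top reads 0.1026 m (the same reading as 0.102 in the rack) and is aligned in yaw with the carrier. Carrier centre is (0.5177,-0.2763), yaw 0.311. Now I'll turn the tool -90° about world z and move above the carrier to grip its ±y sides.

```bash
python3 -m pendant '[{"tx":0,"ty":0.5,"tz":1,"wx":0,"wy":0.14,"wz":0},{"tx":0,"ty":1,"tz":2,"wx":0,"wy":0.28,"wz":0},{"tx":0,"ty":1.5,"tz":3,"wx":0,"wy":0.42,"wz":0},{"tx":0,"ty":2,"tz":4,"wx":0,"wy":0.57,"wz":0},{"tx":0,"ty":2.5,"tz":5,"wx":0,"wy":0.71,"wz":0},{"tx":0,"ty":3,"tz":6,"wx":0,"wy":0.85,"wz":0},{"tx":0,"ty":3,"tz":7,"wx":0,"wy":1,"wz":0},{"tx":0,"ty":3,"tz":7.05,"wx":0,"wy":1.14,"wz":0},{"tx":0,"ty":3,"tz":7.05,"wx":0,"wy":1.28,"wz":0},{"tx":0,"ty":3,"tz":7.05,"wx":0,"wy":1.42,"wz":0}]' 75; python3 -m pendant '[{"tx":0,"ty":0,"tz":0,"wx":0,"wy":0.15,"wz":0},{"tx":0,"ty":0,"tz":0,"wx":0,"wy":0.15,"wz":0},{"tx":0,"ty":0,"tz":0,"wx":0,"wy":0.15,"wz":0}]'; python3 look.py h wrist; python3 -c "
from h import *
print(state()['joints'])
for i in range(1): s=state();print(s['ee_pos'],s['tool_rot'])"
```

```text
clock: 11.85
ee_pos: [0.5167, -0.2748, 0.1421]
tool_rot: [-1.573, 0.003, -1.112]
force: [-0.6, 0.1, -0.1]
finger_gap: 0.75
clock: 12.15
ee_pos: [0.5172, -0.2756, 0.1426]
tool_rot: [-1.572, 0.001, -1.252]
force: [-0.1, 0.3, 0.9]
finger_gap: 0.751
wrist 12.15 [ 0.5172 -0.2756  0.1426] [-1.5721e+00  1.5000e-03 -1.2523e+00] v 0.01
[-5.10040807e-01  4.69825920e-01  1.77171124e+00  1.79535796e-05
  9.01591930e-01  7.42763384e-01]
[ 0.51734861 -0.27577072  0.14273475] [-1.57182510e+00  1.14125443e-03 -1.25281593e+00]
```

View pics/h_wrist.png

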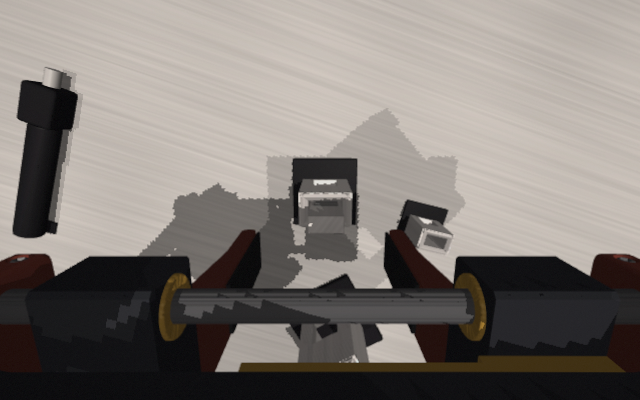

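The carrier is centred between the fingers at about (325,200), window side up-image. The small carrier at (427,232) stays clear of the right finger. Descending to a grasp height of 53 mm and closing.

```bash
python3 -m pendant '[{"tx":0,"ty":3,"tz":0,"wx":0,"wy":0.007,"wz":0},{"tx":0,"ty":6,"tz":0,"wx":0,"wy":0.007,"wz":0},{"tx":0,"ty":9,"tz":0,"wx":0,"wy":0.007,"wz":0},{"tx":0,"ty":10.8,"tz":0,"wx":0,"wy":0.007,"wz":0},{"tx":0,"ty":10.8,"tz":0,"wx":0,"wy":0.007,"wz":0},{"tx":0,"ty":10.8,"tz":0,"wx":0,"wy":0.007,"wz":0}]'; python3 -m pendant '[{"tx":0,"ty":0,"tz":0,"wx":0,"wy":0,"wz":0},{"tx":0,"ty":0,"tz":0,"wx":0,"wy":0,"wz":0},{"tx":0,"ty":0,"tz":0,"wx":0,"wy":0,"wz":0},{"tx":0,"ty":0,"tz":0,"wx":0,"wy":0,"wz":0},{"tx":0,"ty":0,"tz":0,"wx":0,"wy":0,"wz":0}]' 0
```

```text
clock: 12.8
ee_pos: [0.5178, -0.2764, 0.0354]
tool_rot: [-1.571, 0.001, -1.262]
force: [-0.0, 0.8, 0.0]
finger_gap: 0.75
clock: 13.3
ee_pos: [0.5184, -0.2769, 0.0362]
tool_rot: [-1.57, -0.001, -1.264]
force: [-0.8, 0.5, 6.4]
finger_gap: 0.455
```

```bash
python3 look.py i wrist,side,scene camera_head,camera_stand; python3 - <<'E'
from h import *
import pickle
# record carrier pose rel tool at grasp
s=state();T=toolT(s)
print(s["ee_pos"],s["tool_rot"],s["finger_gap"])
# camera housing points
for n,r in (("side",(205,95,85,150)),("scene",(228,193,92,100))):
    c=calibration(n);d=np.load(f"pics/i_{n}.npy");uv,P=cloud(c,d,r)
    m=(P[:,2]>.15);np.save(f"pics/cam_{n}.npy",np.c_[uv[m],P[m]]);print(n,m.sum(),P[m].min(0),P[m].max(0))
    b=(P[:,2]>.009)&(P[:,2]<.02)&(P[:,0]>.6);
    from m2 import rect
    print("base",b.sum(),rect(P[b]),np.median(P[b][:,2]))
a=cv2.imread("pics/i_side.png")[95:245,205:305];b=cv2.imread("pics/i_scene.png")[193:293,225:325]
cv2.imwrite("pics/i_z.png",np.hstack([cv2.resize(a,(390,585),interpolation=cv2.INTER_CUBIC),cv2.resize(b,(400,585),interpolation=cv2.INTER_CUBIC)]))
E
```

```text
wrist 13.3 [ 0.5184 -0.2769  0.0362] [-1.5699e+00 -1.0000e-03 -1.2640e+00] v 0.003
camera_head []
camera_stand []
side 13.45 [ 0.5184 -0.2768  0.0362] [-1.570e+00 -9.000e-04 -1.264e+00] v 0.003
camera_head [([220, 103, 58, 49], 0.71)]
camera_stand [([217, 105, 70, 133], 0.96), ([382, 202, 26, 16], 0.55)]
scene 13.6 [ 0.5184 -0.2769  0.0362] [-1.5700e+00 -9.0000e-04 -1.2639e+00] v 0.002
camera_head [([235, 203, 64, 44], 0.76)]
camera_stand [([239, 203, 67, 82], 0.9)]
[ 0.51835911 -0.27684041  0.03620713] [-1.56999380e+00 -9.01865265e-04 -1.26394488e+00] 0.45814956942300833
side 1799 [ 0.72684983 -0.05276345  0.15041429] [0.86792188 0.00698637 0.29684148]
base 1081 (801.5, -25.2, 121.1, 110.7, 5.73) 0.012921231707524128
scene 1414 [ 0.7304 -0.0509  0.1514] [0.8756 0.0058 0.2983]
base 1262 (805.8, -25.7, 121.4, 110.9, 6.52) 0.014284988516024055
```

View pics/i_z.png

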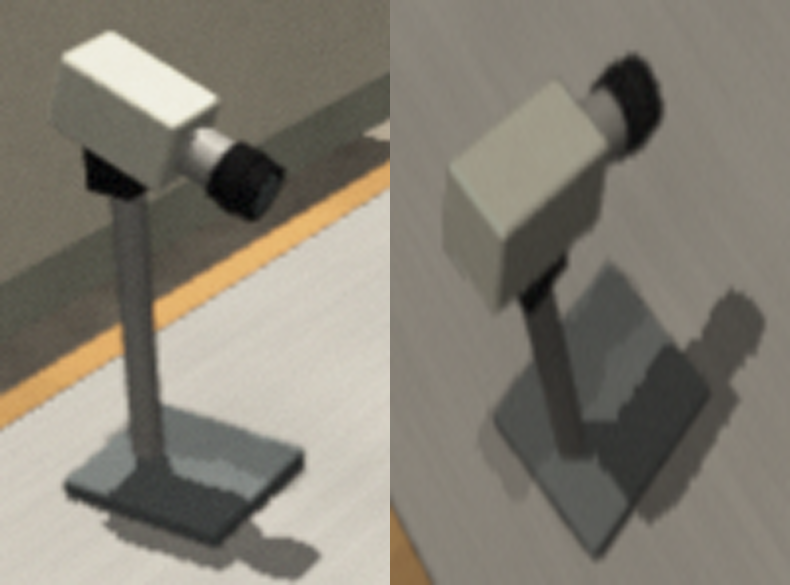

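View pics/i_wrist.png

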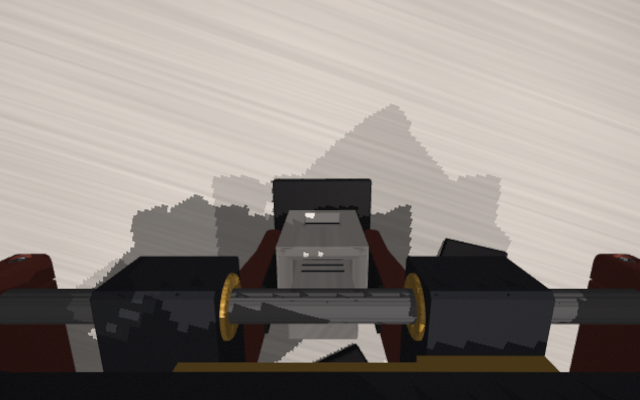

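Gripped (40.1 mm gap). The stand's base is near (0.802,-0.025), yaw about 6°. The scene camera reads about 4 mm off in x against the wrist camera, so I'll refine with the wrist camera on the way. Lift first, then plan a stand-off pose.

```bash
python3 -m pendant '[{"tx":0,"ty":-1,"tz":0,"wx":0,"wy":0,"wz":0},{"tx":0,"ty":-3,"tz":0,"wx":0,"wy":0,"wz":0},{"tx":0,"ty":-6,"tz":0,"wx":0,"wy":0,"wz":0},{"tx":0,"ty":-9,"tz":0,"wx":0,"wy":0,"wz":0},{"tx":0,"ty":-12,"tz":0,"wx":0,"wy":0,"wz":0},{"tx":0,"ty":-15,"tz":0,"wx":0,"wy":0,"wz":0},{"tx":0,"ty":-16,"tz":0,"wx":0,"wy":0,"wz":0},{"tx":0,"ty":-16,"tz":0,"wx":0,"wy":0,"wz":0}]'
cat > plan.py <<'E'
from h import *
np.set_printoptions(precision=4,suppress=True)
H=0.0358; OX=-0.0003   # carrier origin in tool: y=+H (along fingers), z=OX
def target(lens,psi,back=0.0,th=-0.35):
    Rc=Ro.from_euler('xyz',[0,th,psi]).as_matrix()
    F=np.array(lens)-(.110+back)*Rc[:,0]
    O=F-Rc@[.0132,0,.025]
    Rt=np.c_[-Rc[:,1],-Rc[:,2],Rc[:,0]]
    tcp=O-Rt@[0,H,OX]
    T=np.eye(4);T[:3,:3]=Rt;T[:3,3]=tcp;return T,F
def step(s,T):
    A=np.linalg.inv(toolT(s))@T
    print("tcp",T[:3,3],"| cm",(A[:3,3]*100).round(2),"rotvec",Ro.from_matrix(A[:3,:3]).as_rotvec().round(4))
if __name__=="__main__":
    s=state();T,F=target([.7324,-.0327,.225],.105,.07);print(F,s["ee_pos"],s["tool_rot"],s["joints"]);step(s,T)
E
python3 plan.py
```

```text
clock: 14.55
ee_pos: [0.5185, -0.2768, 0.1967]
tool_rot: [-1.569, -0.002, -1.264]
force: [-0.1, -0.0, -3.4]
finger_gap: 0.454
[ 0.5642 -0.0504  0.1633] [ 0.5185 -0.2768  0.1967] [-1.5689 -0.002  -1.264 ] [-0.5107  0.3987  1.7368  0.      1.0034  0.7533]
tcp [ 0.5485 -0.0521  0.169 ] | cm [-20.52   2.75   9.65] rotvec [ 0.3467  0.2001 -0.0336]
```

```bash
python3 -m pendant '[{"tx":-3,"ty":0,"tz":1.5,"wx":0.05,"wy":0.03,"wz":-0.005},{"tx":-7,"ty":0.5,"tz":3,"wx":0.12,"wy":0.07,"wz":-0.012},{"tx":-11,"ty":1.2,"tz":5,"wx":0.2,"wy":0.12,"wz":-0.02},{"tx":-15,"ty":2,"tz":7,"wx":0.28,"wy":0.16,"wz":-0.027},{"tx":-18.5,"ty":2.5,"tz":8.7,"wx":0.347,"wy":0.2,"wz":-0.034},{"tx":-20.5,"ty":2.75,"tz":9.65,"wx":0.347,"wy":0.2,"wz":-0.034},{"tx":-20.5,"ty":2.75,"tz":9.65,"wx":0.347,"wy":0.2,"wz":-0.034},{"tx":-20.5,"ty":2.75,"tz":9.65,"wx":0.347,"wy":0.2,"wz":-0.034}]'; python3 look.py j wrist,side camera_head,camera_stand,carrier
```

```text
clock: 15.35
ee_pos: [0.5471, -0.0515, 0.1665]
tool_rot: [-1.225, 0.001, -1.464]
force: [-0.7, 0.1, -2.9]
finger_gap: 0.459
wrist 15.35 [ 0.5471 -0.0515  0.1665] [-1.2254  0.0015 -1.4642] v 0.029
camera_head []
camera_stand [([274, 1, 103, 59], 0.68)]
carrier [([274, 176, 97, 114], 0.82)]
side 15.55 [ 0.548  -0.053   0.1677] [-1.2230e+00  1.1000e-03 -1.4672e+00] v 0.005
camera_head [([215, 102, 62, 49], 0.96)]
camera_stand []
carrier [([324, 186, 34, 26], 0.88), ([429, 181, 42, 46], 0.61), ([401, 180, 20, 20], 0.47), ([218, 104, 60, 46], 0.28)]
```

View pics/j_wrist.png

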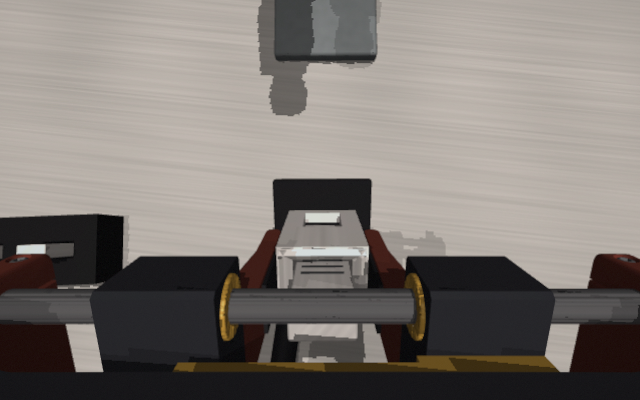

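View pics/j_side.png

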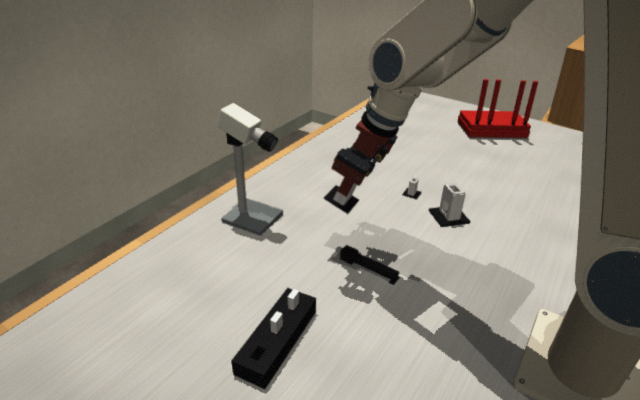

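The side view shows the carrier held and tilted, with the rack, blanks and pen unmoved. In the wrist view the base's front edge runs from (275,58) to (376,60). I'll tip the tool up briefly to see more of the stand and the head.

```bash
python3 -m pendant '[{"tx":0,"ty":0,"tz":0,"wx":0.12,"wy":0,"wz":0},{"tx":0,"ty":0,"tz":0,"wx":0.24,"wy":0,"wz":0},{"tx":0,"ty":0,"tz":0,"wx":0.36,"wy":0,"wz":0},{"tx":0,"ty":0,"tz":0,"wx":0.45,"wy":0,"wz":0},{"tx":0,"ty":0,"tz":0,"wx":0.45,"wy":0,"wz":0},{"tx":0,"ty":0,"tz":0,"wx":0.45,"wy":0,"wz":0}]'; python3 look.py k wrist camera_head,camera_stand
```

```text
clock: 16.35
ee_pos: [0.5488, -0.0317, 0.1672]
tool_rot: [-0.922, 0.065, -1.417]
force: [-0.6, 0.3, -2.2]
finger_gap: 0.456
wrist 16.35 [ 0.5488 -0.0317  0.1672] [-0.9218  0.0653 -1.4169] v 2.181
camera_head []
camera_stand [([313, 1, 92, 131], 0.65)]
```

View pics/k_wrist.png

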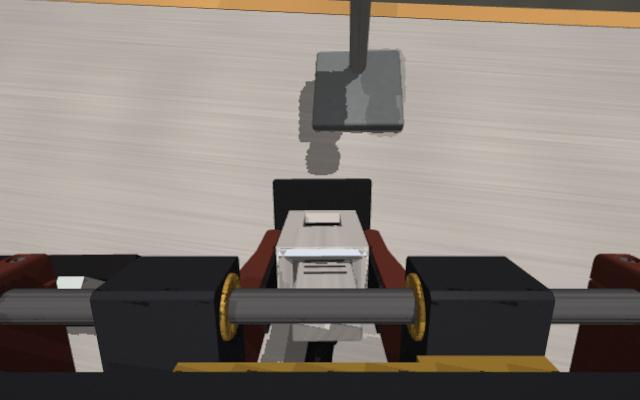

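The whole base is visible, but the arm was still moving because joint 5 is near its low limit. Checking the joints before going back.

```bash
python3 -c "
from h import *
s=state();print(s['joints'].round(3),s['joint_velocities'].round(3),s['ee_pos'],s['tool_rot'])"
```

```text
[-0.237  0.281  2.242  1.48   0.283 -0.187] [ 0.008 -0.005 -0.022 -0.081 -0.001  0.076] [ 0.54801656 -0.03150907  0.16648011] [-0.92554705  0.06678056 -1.41792167]
```

```bash
python3 look.py k wrist; python3 - <<'E'
from h import *
from m2 import rect
import pickle
np.set_printoptions(precision=4,suppress=True)
c=calibration("wrist")
for t,r in (("j",(255,0,140,75)),("k",(290,40,140,100))):
    d=np.load(f"pics/{t}_wrist.npy");s=pickle.load(open(f"pics/{t}_wrist.pkl","rb"))
    uv,P=cloud(c,d,r,s)
    Q=P[(P[:,2]>.009)&(P[:,2]<.022)];print(t,len(Q),np.median(Q[:,2]),rect(Q),"floor",np.median(P[P[:,2]<.006][:,2]))
    # front-edge line: per lateral bin min of depth coordinate
    a=.105;x=Q[:,0]*np.cos(a)+Q[:,1]*np.sin(a);y=-Q[:,0]*np.sin(a)+Q[:,1]*np.cos(a)
    bs=np.linspace(y.min()+.006,y.max()-.006,16);xx=[];yy=[]
    for i in range(15):
        m=(y>bs[i])&(y<bs[i+1])
        if m.any(): xx.append(np.sort(x[m])[:2].mean());yy.append((bs[i]+bs[i+1])/2)
    f=np.polyfit(yy,xx,1);print(" edge x",np.mean(xx),"ymid",(y.min()+y.max())/2,y.max()-y.min(),"yaw corr",-f[0], "res",np.std(np.polyval(f,yy)-xx))
    ps=a-f[0]; print(" yaw",ps)
E
```

```text
wrist 16.5 [ 0.548  -0.0315  0.1665] [-0.9255  0.0668 -1.4179] v 0.081
j 5914 0.014994186273154408 (774.3, -29.7, 64.3, 110.9, 6.19) floor 0.0011041571807013928
 edge x 0.7352475359833164 ymid -0.11066792658620575 0.11104025142159228 yaw corr 0.0062472550203790545 res 0.00015762211613477191
 yaw 0.11124725502037905
k 6361 0.014773243741711573 (802.2, -27.2, 121.6, 109.8, 6.34) floor 0.0008393738621312596
 edge x 0.7349624379809437 ymid -0.11116309520973444 0.11033370193952395 yaw corr 0.002101245005601035 res 0.00019301290913232018
 yaw 0.10710124500560103
```

Base centre (0.8023,-0.0270), yaw about 0.109, consistent from two wrist poses. As a bias check, I'll measure the held carrier in the same wrist image: its true tool-x centre must be 0 between the pads.

```bash
python3 - <<'E'
from h import *
import pickle
np.set_printoptions(precision=4,suppress=True)
c=calibration("wrist");Tc=c["tool_from_camera"]
for t in ("i","j","k"):
    d=np.load(f"pics/{t}_wrist.npy")
    u,v=np.meshgrid(np.arange(265,380),np.arange(172,290));uv=np.c_[u.ravel(),v.ravel()];uv=uv[d[uv[:,1],uv[:,0]]>0]
    q=rays(c,uv)*d[uv[:,1],uv[:,0]][:,None];p=q@Tc[:3,:3].T+Tc[:3,3]
    # foot top: tool y about H-6mm
    h=np.round(p[:,1],3)
    for nm,lo,hi in (("foot",.024,.036),("rim",-.040,-.030)):
        m=(p[:,1]>lo)&(p[:,1]<hi)&(abs(p[:,0])<.036)&(p[:,2]>-.02)
        Q=p[m]; print(t,nm,m.sum(),"x",np.percentile(Q[:,0],[.5,99.5]),"mid",np.percentile(Q[:,0],[.5,99.5]).mean().round(4),"y med",np.median(Q[:,1]).round(4),"z",np.percentile(Q[:,2],[1,99.5]),len(Q))
    m=(p[:,1]>-.028)&(p[:,1]<.022)&(abs(p[:,0])<.018)&(p[:,2]>.008)&(p[:,2]<.02);Q=p[m]
    A=np.c_[Q[:,0],Q[:,1],np.ones(len(Q))];f=np.linalg.lstsq(A,Q[:,2],rcond=None)[0];print("  front face z=",f,len(Q))
    if t=="i": print(np.histogram(p[:,1],bins=np.arange(-.08,.05,.005)))
E
```

```text
i foot 5288 x [-0.0357  0.0351] mid -0.0003 y med 0.0294 z [0.0003 0.0353] 5288
i rim 3068 x [-0.0243  0.0228] mid -0.0008 y med -0.0337 z [-0.0051  0.0134] 3068
  front face z= [ 0.0038 -0.0092  0.0129] 1766
(array([   0,    0,    0,    0,   38,  338,  527,  510,  674, 2394,  657,
        476,  427,  382,  346,  246,  102,  108,   99,   93,  445, 3431,
       1156,  838,    0]), array([-0.08 , -0.075, -0.07 , -0.065, -0.06 , -0.055, -0.05 , -0.045,
       -0.04 , -0.035, -0.03 , -0.025, -0.02 , -0.015, -0.01 , -0.005,
        0.   ,  0.005,  0.01 ,  0.015,  0.02 ,  0.025,  0.03 ,  0.035,
        0.04 ,  0.045]))
j foot 3843 x [-0.0302  0.029 ] mid -0.0006 y med 0.029 z [0.0017 0.032 ] 3843
j rim 3065 x [-0.0245  0.0228] mid -0.0008 y med -0.0338 z [-0.0052  0.0134] 3065
  front face z= [ 0.0041 -0.0065  0.0129] 1746
k foot 3844 x [-0.0302  0.0289] mid -0.0006 y med 0.029 z [0.0017 0.0319] 3844
k rim 3028 x [-0.0245  0.0229] mid -0.0008 y med -0.0337 z [-0.0052  0.0133] 3028
  front face z= [ 0.0035 -0.0096  0.0129] 1759
```

Wrist bias is small: tool x -0.6 mm, and the carrier's front face lies at 12.9 mm, parallel to the tool. Tilting back to the stand-off attitude.

```bash
python3 -m pendant '[{"tx":0,"ty":0,"tz":0,"wx":-0.1,"wy":0,"wz":0},{"tx":0,"ty":0,"tz":0,"wx":-0.2,"wy":0,"wz":0},{"tx":0,"ty":0,"tz":0,"wx":-0.3,"wy":0,"wz":0},{"tx":0,"ty":0,"tz":0,"wx":-0.4,"wy":0,"wz":0},{"tx":0,"ty":0,"tz":0,"wx":-0.45,"wy":0,"wz":0},{"tx":0,"ty":0,"tz":0,"wx":-0.45,"wy":0,"wz":0},{"tx":0,"ty":0,"tz":0,"wx":-0.45,"wy":0,"wz":0}]'; python3 - <<'E'
from plan import *
s=state();print(s["joints"].round(3),s["joint_velocities"].round(3))
T,F=target([.7327,-.0348,.225],.109,.07);step(s,T)
T,F=target([.7327,-.0348,.225],.109,.0);print(F);step(s,T)
E
```

```text
clock: 17.25
ee_pos: [0.5527, -0.0323, 0.1689]
tool_rot: [-1.371, 0.06, -1.416]
force: [0.9, -0.1, -2.1]
finger_gap: 0.458
[-0.144  0.325  1.953  0.18   0.697  1.15 ] [ 0.004  0.002  0.05   0.114 -0.023 -0.13 ]
tcp [ 0.5489 -0.0549  0.169 ] | cm [ 2.17 -0.28 -0.68] rotvec [ 0.1514  0.0273 -0.0704]
[ 0.63   -0.046   0.1873]
tcp [ 0.6143 -0.0478  0.193 ] | cm [ 2.32 -1.34  6.24] rotvec [ 0.1514  0.0273 -0.0704]
```

The arm is back in a regular posture. Moving to the focus pose.

```bash
python3 -m pendant '[{"tx":0.7,"ty":-0.3,"tz":1.2,"wx":0.05,"wy":0.01,"wz":-0.02},{"tx":1.4,"ty":-0.7,"tz":3,"wx":0.1,"wy":0.02,"wz":-0.045},{"tx":2,"ty":-1,"tz":4.7,"wx":0.151,"wy":0.027,"wz":-0.07},{"tx":2.3,"ty":-1.3,"tz":5.8,"wx":0.151,"wy":0.027,"wz":-0.07},{"tx":2.3,"ty":-1.34,"tz":6.24,"wx":0.151,"wy":0.027,"wz":-0.07},{"tx":2.3,"ty":-1.34,"tz":6.24,"wx":0.151,"wy":0.027,"wz":-0.07},{"tx":2.3,"ty":-1.34,"tz":6.24,"wx":0.151,"wy":0.027,"wz":-0.07},{"tx":2.3,"ty":-1.34,"tz":6.24,"wx":0.151,"wy":0.027,"wz":-0.07}]'; python3 look.py l side,scene,wrist; python3 - <<'E'
from plan import *
s=state();print(s["joints"].round(3))
T,F=target([.7327,-.0348,.225],.109,.0);step(s,T)
a=cv2.imread("pics/l_side.png")[90:240,205:355];b=cv2.imread("pics/l_scene.png")[150:250,220:360]
cv2.imwrite("pics/l_z1.png",cv2.resize(a,(600,600),interpolation=cv2.INTER_CUBIC));cv2.imwrite("pics/l_z2.png",cv2.resize(b,(798,570),interpolation=cv2.INTER_CUBIC))
E
```

```text
clock: 18.05
ee_pos: [0.6096, -0.0462, 0.1902]
tool_rot: [-1.225, 0.007, -1.461]
force: [-0.1, 0.5, -2.5]
finger_gap: 0.461
side 18.05 [ 0.6096 -0.0462  0.1902] [-1.2254  0.0067 -1.4608] v 0.004
scene 18.1 [ 0.6097 -0.0463  0.1903] [-1.2252  0.0066 -1.4608] v 0.003
wrist 18.15 [ 0.6098 -0.0463  0.1904] [-1.225   0.0065 -1.4608] v 0.003
[-0.141  0.325  1.923  0.169  0.565  1.193]
tcp [ 0.6143 -0.0478  0.193 ] | cm [ 0.19 -0.1   0.48] rotvec [ 0.0041 -0.0013 -0.0064]
```

View pics/l_z1.png

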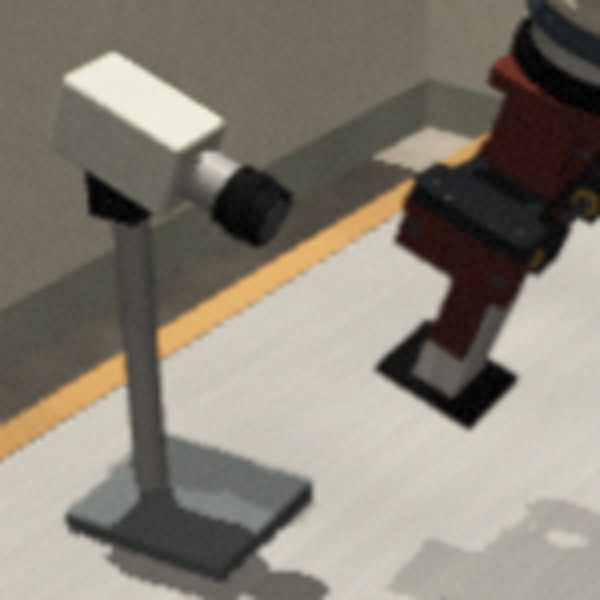

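View pics/l_z2.png

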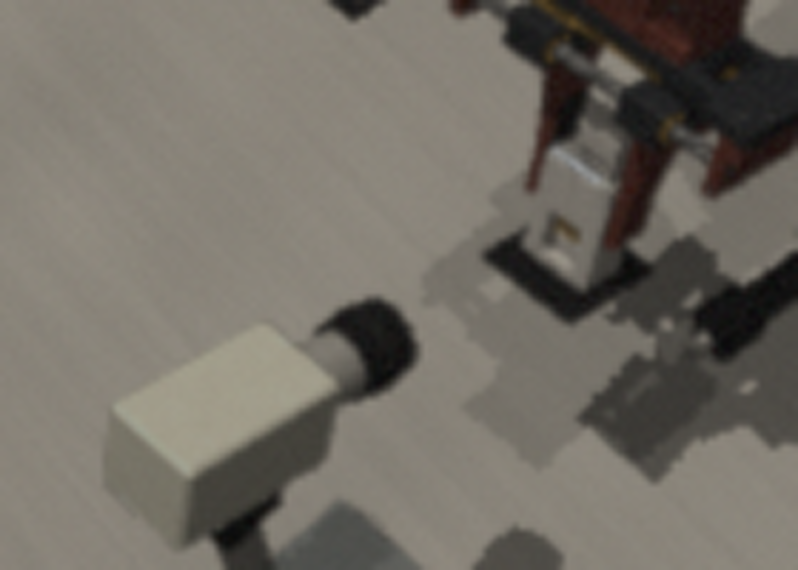

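Holding near the focus: the side view shows the carrier tilted parallel to the lens at about the right height, and the contacts show through the window in the scene view. The residual is 5 mm, so I'll correct it, then compare predicted and observed features in both fixed cameras.

```bash
python3 -m pendant '[{"tx":0.19,"ty":-0.1,"tz":0.48,"wx":0.004,"wy":-0.001,"wz":-0.006},{"tx":0.19,"ty":-0.1,"tz":0.48,"wx":0.004,"wy":-0.001,"wz":-0.006},{"tx":0.19,"ty":-0.1,"tz":0.48,"wx":0.004,"wy":-0.001,"wz":-0.006},{"tx":0.19,"ty":-0.1,"tz":0.48,"wx":0.004,"wy":-0.001,"wz":-0.006}]'; python3 look.py m side,scene; python3 - <<'E'
from plan import *
import pickle
s=state();T,F=target([.7327,-.0348,.225],.109,.0);step(s,T)
L=np.array([.7327,-.0348,.225]);psi=.109
Rh=Ro.from_euler('xyz',[0,-.35,psi]).as_matrix()
Tt=toolT(s);Rt=Tt[:3,:3];Rc=np.c_[Rt[:,2],-Rt[:,0],-Rt[:,1]];O=Tt[:3,3]+Rt@[0,H,OX]
W=O+Rc@[.0132,0,.025];print("win",W,"focus",F,"err in head axes mm",(Rh.T@(W-F)*1000).round(2))
a=np.linspace(0,2*np.pi,60)
circ=L+(.019*np.cos(a))[:,None]*Rh[:,1]+(.019*np.sin(a))[:,None]*Rh[:,2]
foot=O+np.array([[x,y,.006] for x,y in((.032,.03),(.032,-.03),(-.032,-.03),(-.032,.03))])@Rc.T
win=O+np.array([[.0132,y,z] for y,z in((.01,.012),(-.01,.012),(-.01,.038),(.01,.038))])@Rc.T
hous=[]
cz=Ro.from_euler('z',psi).as_matrix()
base=np.array([L[0],L[1],0])+cz@[.07,0,0]+np.array([[x,y,.014] for x,y in((.06,.055),(.06,-.055),(-.06,-.055),(-.06,.055))])@cz.T
for n,(x0,y0,x1,y1) in (("side",(205,90,355,240)),("scene",(220,150,360,290))):
    c=calibration(n);p=cv2.imread(f"pics/m_{n}.png");f=5 if n=="side" else 5
    p=cv2.resize(p[y0:y1,x0:x1],None,fx=f,fy=f,interpolation=cv2.INTER_CUBIC)
    if n=="side": p=p[:600]
    for P,col in ((circ,(0,0,255)),(foot,(0,255,0)),(win,(255,0,255)),(base,(255,255,0))):
        q=((proj(c,P)-[x0,y0]+.5)*f).astype(np.int32);cv2.polylines(p,[q],True,col,1)
    cv2.imwrite(f"pics/m_o_{n}.png",p[:600])
E
```

```text
clock: 18.6
ee_pos: [0.6145, -0.0477, 0.1932]
tool_rot: [-1.22, 0.0, -1.462]
force: [-0.6, 0.1, -2.7]
finger_gap: 0.459
side 18.6 [ 0.6145 -0.0477  0.1932] [-1.2204e+00  4.0000e-04 -1.4620e+00] v 0.002
scene 18.65 [ 0.6145 -0.0478  0.1932] [-1.2205e+00  4.0000e-04 -1.4621e+00] v 0.002
tcp [ 0.6143 -0.0478  0.193 ] | cm [-0.    0.01 -0.03] rotvec [-0.0004 -0.0004 -0.0003]
win [ 0.6302 -0.046   0.1875] focus [ 0.63   -0.046   0.1873] err in head axes mm [ 0.28 -0.02  0.09]
```

View pics/m_o_side.png

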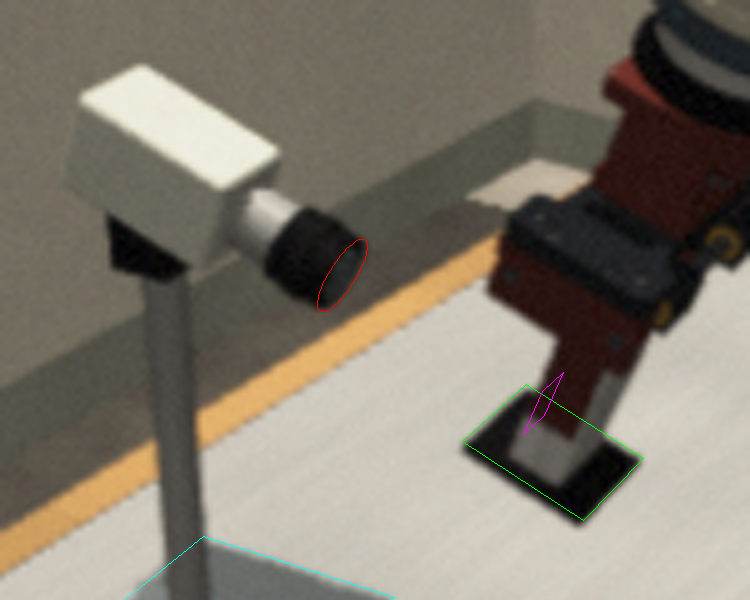

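View pics/m_o_scene.png

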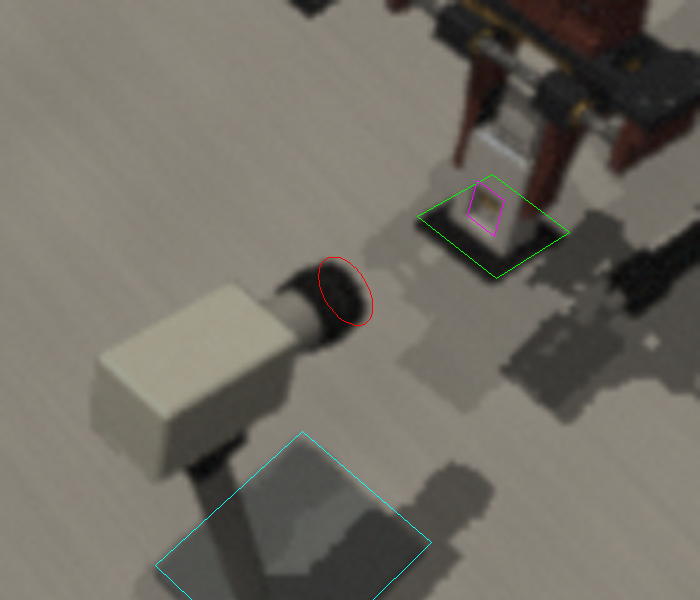

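The overlays agree well in the side view; the scene view shows a common shift of 1–2 px. I'll quantify it per camera, with residuals of the head and of the carrier in the same axes, whose difference is free of calibration error.

```bash
cat > chk.py <<'E'
from plan import *
import pickle,sys
t=sys.argv[1]
L=np.array([.7327,-.0348,.225]);psi=.109
Rh=Ro.from_euler('xyz',[0,-.35,psi]).as_matrix()
s=pickle.load(open(f"pics/{t}_side.pkl","rb"))
Tt=toolT(s);Rt=Tt[:3,:3];Rc=np.c_[Rt[:,2],-Rt[:,0],-Rt[:,1]];O=Tt[:3,3]+Rt@[0,H,OX]
pc=lambda a:np.percentile(a,[1,99])*1000
for n in ("side","scene"):
    c=calibration(n);d=np.load(f"pics/{t}_{n}.npy")
    uv,P=cloud(c,d,(200,90,200,200));h=(P-L)@Rh
    m=(abs(h[:,1])<.035)&(abs(h[:,2])<.035)&(h[:,0]>-.008)&(h[:,0]<.145);hh=h[m]
    hs=hh[(hh[:,0]>.06)&(hh[:,0]<.135)]; 
    print(n,"housing y",pc(hs[:,1]),"z",pc(hs[:,2]),"x",pc(hh[:,0]))
    top=hs[(hs[:,2]>.018)&(abs(hs[:,1])<.018)];
    if len(top)>10: 
        f=np.polyfit(top[:,0],top[:,2],1);f2=np.polyfit(top[:,1],top[:,2],1); print("  top z med",np.median(top[:,2])*1000,"pitch slope",f[0],"roll slope",f2[0],len(top))
    ls=hh[hh[:,0]<.03];print("  lens y",pc(ls[:,1]),"z",pc(ls[:,2]),len(ls)," frontmost",np.sort(ls[:,0])[:10].mean()*1000)
    for sg in(1,-1):
        q=hs[(hs[:,1]*sg>.018)&(abs(hs[:,2])<.016)]
        if len(q)>15: f=np.polyfit(q[:,0],q[:,1],1);print("  side",sg,np.median(q[:,1])*1000,"yaw slope",f[0],len(q))
    k=(P-O)@Rc
    ft=k[(abs(k[:,2]-.006)<.004)&(abs(k[:,0])<.04)&(abs(k[:,1])<.038)]
    print("  foot z",np.median(ft[:,2])*1000,"x",pc(ft[:,0]),"y",pc(ft[:,1]),len(ft))
    A=np.c_[ft[:,:2],np.ones(len(ft))];print("  foot plane slopes",np.linalg.lstsq(A,ft[:,2],rcond=None)[0])
    fr=k[(abs(k[:,0]-.0132)<.005)&(abs(k[:,1])<.018)&(k[:,2]>.012)&(k[:,2]<.066)&~((abs(k[:,1])<.012)&(abs(k[:,2]-.025)<.015))]
    if len(fr)>15: print("  front x",np.median(fr[:,0])*1000,"y",pc(fr[:,1]),len(fr), np.linalg.lstsq(np.c_[fr[:,1:],np.ones(len(fr))],fr[:,0],rcond=None)[0])
    md=k[(abs(k[:,1])<.03)&(abs(k[:,0])<.02)&(k[:,2]>.01)&(k[:,2]<.03)];print("  sleeve low x",pc(md[:,0]),"y",pc(md[:,1]),len(md))
E
python3 chk.py m
```

```text
side housing y [-21.7034  27.8645] z [-33.7124  26.7811] x [  0.5532 138.1236]
  top z med 25.042924825907953 pitch slope 0.001669831679046175 roll slope -0.0016914101129147751 283
  lens y [-14.3807  20.5018] z [-16.1992  20.3711] 271  frontmost 0.01091336290213375
  side 1 24.72337281776714 yaw slope -0.005170290214272371 338
  foot z 5.278104126161712 x [-32.1001  30.6804] y [-27.7325  32.7353] 328
  foot plane slopes [-0.0007  0.0004  0.0052]
  sleeve low x [-13.7099  12.9037] y [-15.6911  23.9431] 122
scene housing y [-21.9769  26.5118] z [-26.9988  26.3796] x [  6.6721 144.3986]
  top z med 24.364523784040014 pitch slope -0.00015637177629441296 roll slope 0.0006348048473968218 357
  lens y [-14.3541  21.1236] z [-9.5822 19.6412] 137  frontmost 4.968034106274032
  side 1 25.404148374710513 yaw slope 2.7410446804404886e-05 190
  foot z 5.499239564299725 x [-28.164  36.418] y [-28.2246  31.0998] 197
  foot plane slopes [-0.0068 -0.0088  0.0058]
  front x 15.336450662556203 y [-17.785   17.1828] 120 [-0.0234  0.0004  0.0152]
  sleeve low x [-9.1785 17.5293] y [-17.7608  21.1463] 99
```

Relative to the head, the carrier agrees within about 1 mm in all axes and under 0.01 rad in both cameras. Last checks are that the module is still home, that the arm is still, and that the bystanders are unmoved.

```bash
python3 -m pendant '[{"tx":0,"ty":0,"tz":0,"wx":0,"wy":0,"wz":0},{"tx":0,"ty":0,"tz":0,"wx":0,"wy":0,"wz":0},{"tx":0,"ty":0,"tz":0,"wx":0,"wy":0,"wz":0}]'; python3 look.py n wrist,side,scene; python3 - <<'E'
from plan import *
import pickle
s=state();T,F=target([.7327,-.0348,.225],.109,.0);step(s,T);print(s["joint_velocities"].round(4))
for n in ("wrist","scene"):
    s=pickle.load(open(f"pics/n_{n}.pkl","rb"))
    Tt=toolT(s);Rt=Tt[:3,:3];Rc=np.c_[Rt[:,2],-Rt[:,0],-Rt[:,1]];O=Tt[:3,3]+Rt@[0,H,OX]
    c=calibration(n);d=np.load(f"pics/n_{n}.npy");uv,P=cloud(c,d,(0,0,640,400),s);k=(P-O)@Rc
    m=(abs(k[:,0])<.0105)&(abs(k[:,1])<.015)&(k[:,2]>.072)&(k[:,2]<.125);print(n,m.sum(),np.percentile(k[m][:,2],[1,50,90,99]) if m.any() else 0, np.histogram(k[m][:,2],bins=np.arange(.072,.126,.004))[0])
from m2 import rect
for a,n,r in (("a","side",(330,240,75,50)),("n","side",(330,240,75,50)),("a","side",(225,280,100,110)),("n","side",(225,280,100,110))):
    c=calibration(n);d=np.load(f"pics/{a}_{n}.npy");uv,P=cloud(c,d,r)
    Q=P[(P[:,2]>.01)&(P[:,2]<.033)] if r[0]==330 else P[(P[:,2]>.062)&(P[:,2]<.074)&(P[:,1]<.29)]
    print(a,r[0],len(Q),Q.mean(0))
E
```

```text
clock: 19.0
ee_pos: [0.6145, -0.0478, 0.1932]
tool_rot: [-1.22, 0.0, -1.462]
force: [-0.2, -0.1, -3.6]
finger_gap: 0.459
wrist 19.0 [ 0.6145 -0.0478  0.1932] [-1.2204e+00  4.0000e-04 -1.4621e+00] v 0.001
side 19.05 [ 0.6146 -0.0478  0.1932] [-1.2203e+00  3.0000e-04 -1.4620e+00] v 0.001
scene 19.1 [ 0.6145 -0.0478  0.1932] [-1.2203e+00  4.0000e-04 -1.4621e+00] v 0.001
tcp [ 0.6143 -0.0478  0.193 ] | cm [-0.    0.01 -0.04] rotvec [-0.0005 -0.0003 -0.0002]
[-0.0011  0.0011 -0.0001  0.0023 -0.0004 -0.0021]
wrist 2235 [0.0725 0.1018 0.1031 0.1036] [ 244  274  282  255    0    0    0 1175    5    0    0    0    0]
scene 88 [0.0731 0.087  0.1012 0.1026] [ 9 15  8 15 10 13  4 14  0  0  0  0  0]
a 330 696 [ 0.4661 -0.0202  0.022 ]
n 330 698 [ 0.4665 -0.0201  0.0219]
a 225 165 [0.5075 0.227  0.0671]
n 225 161 [0.5078 0.2266 0.0671]
```

View pics/n_wrist.png

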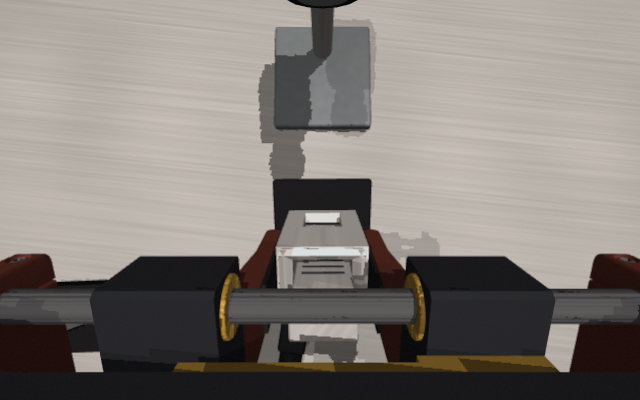

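The lens (322,0), the column (322,40) and the carrier (322,205) line up in the wrist view. The module top is at 0.102 in the carrier frame, so it is home. All still; handing in.

```bash
python3 -c "
from workcell import *
print(hand_in())"
```

```text
the job is handed in; nothing more can be done
None
```

The module is fully home in the 70 mm carrier. I handed the job in at about 19 s with the loaded carrier gripped and held still in front of the camera. `hand_in()` gives no verdict, so the checks below are my own.

- **Insertion:** The module went in with no noticeable resistance, and about 9 N showed as it touched the floor. Its top reads about 102 mm above the carrier's underside, as it should when fully home. The gripper holds at 40 mm, which matches the carrier's width.
- **Final pose:** By the arm's own reading, the window is within about 0.4 mm of the focus I measured, and its angles within 0.001 rad.
- **Agreement between cameras:** Position of the carrier relative to the camera head agrees to about 1 mm in the side view and 1–2 mm in the scene view. One face fit in the scene view suggested about 0.02 rad of yaw, but the other fits showed no tilt or yaw beyond 0.01 rad. Taken on its own, the scene camera reads about 4 mm off in x for everything, so I used the wrist camera for position.
- **Left alone:** The pen and both blanks are where they were, to within 0.5 mm, and the arm came nowhere near the camera or its stand.
- **What went wrong:** The first move was refused for missing keys. A brief tilt to see the stand took the arm close to a singular posture, where it drifted about 20 mm in free air before I brought it back. Nothing was touched.

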